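# Press the loudspeaker unit out of its housing and lay it on the sloping rest

## Robot

A 6-joint arm with a two-finger parallel gripper is mounted at the origin on the work surface. World frame = base frame: x ahead of the robot, y to its left, z up, the work surface at z = 0. Lengths are in mm, angles in rad, forces in N, time in s.
With the tool pointing down it reaches from about 425 to 950 mm from the base axis. Payload 14.7 kg.
Tool frame: the origin (TCP) lies on the centre line of the jaws, within the pads' length; the fingertips stand 17 mm ahead of it and the grasp point (between the pads) lies 2 mm behind it (robot.tcp_to_tips is the z of the fingertips in the tool frame, in mm); z points along the fingers, y is the direction in which the jaws open and shut (so a half turn about z gives the same grasp; the last joint's range is limited). The gripper opens to 85 mm and grips with 20 to 120 N. Pads are 22 mm wide; open, the fingers measure 114 mm over their backs; the gripper's body (76 mm by 85 mm) begins 54 mm behind the grasp point. The pads swing forward as they close: fully open they stand 13 mm farther back than shut.
Start: joints at [-1.29, 0.48, 1.596, -0, 1.065, -0.047], TCP at [209.291, -615.378, 248.297] pointing down, gripper open.
Joint ranges: [-2.75, 2.75], [-0.82, 2.05], [0.23, 2.67], [-1.56, 4.7], [0.09, 2.69], [-2.92, 2.92]. Speed limits (rad/s): [1.89, 1.89, 2.39, 3.01, 3.01, 3.01].

## Interface

Orientations are given as a unit quaternion [w, x, y, z].
In Python, from workcell import robot gives the robot as it stands. The module is installed in compiled form; this text tells all that it offers.
- The arm moves only by the shell command python3 -m inch 'ROWS'. ROWS is JSON, a list that holds one entry, the list of rows, each a list of 5 numbers: the finger opening in cm, from 0 to 8.54, then the shift along the tool's x, y, z in cm, then the turn about the tool's z in rad. In form: [[[fingers, x, y, z, yaw], ...]]. A call has 1 to 20 rows; each row shifts and turns the pose as measured when the row begins, along the tool's axes as they then stand; what a row does not reach is not made up. A row lasts 1/8 s, in which the tool goes at most 62.5 mm and 10.7 degrees, less where a joint would pass 70% of its speed; a pose out of reach is approached as far as the arm can. A call is refused whole if a number of a shift passes 6.25 or a number of a turn 0.188, either way. A call with a gripper value outside its range is refused whole. The fingers move at their own pace and stop on an object; the grip force is fixed at half the most. Time passes only in rows, so rows that do not move let the fingers close. It gives the time, the measured TCP pose, the force and the opening at its end, in the units of the state.
- robot.get_obs(): the state, without advancing time (a new reading comes with each control period).
- robot.capture(name): name is "scene" or "top"; returns the picture (384x512x3 uint8, blue, green, red); there is no depth.
- robot.calibration(name): a dict with "fx", "fy", "cx", "cy" (pixels), "T" (4x4, takes a point from camera to world coordinates). Camera axes: x right, y down, z forward; pixel columns grow to the right and rows downward; lengths in mm; the calibration is good to about 2 mm. A picture is of the moment at which its call begins. calibration takes no time and is no camera call.
- robot.job_done(): hands the job in, once; it reports no verdict.
Trained networks look in the newest picture that a camera, given by its name, has taken for a name from the list of things; names that differ only in an ending like _2 or _b are one class to them, and where a whole thing is asked for, a point or a joint stands for the part that bears it (a point fixed in the world has none). Each returns a list of dicts, best first, with "score" (0 to 1); they miss things now and then, are a little off and sometimes report something else, mostly with a low value. They report only what shows in the picture. A call takes as long as a camera call. They do not tell look-alikes from the thing itself.
- robot.spot_in(query, camera): "bbox" ([left, top, right, bottom] in pixels, round what is visible of it).
- robot.outline_of(query, camera): "mask" (384x512 bool, what is visible of it) and "bbox" ([left, top, right, bottom] in pixels, round what is visible of it).
- robot.spot_point(query, camera): "at" ([row, column] in pixels: a listed point, or the origin of a listed thing).
The state is a dict: "time": time; "joint_positions": joint angles; "joint_vel": joint speeds; "tau": joint torques, N m; "tool_pos": TCP position; "eef_rot": TCP orientation; "ft_force": force on the tool from outside, world axes, zero at the start; "wrist_torque": the same for the moment, N m; "opening": finger opening in mm.
Only numpy, scipy, OpenCV 4.12 (cv2) and the standard library are available. Lean on these libraries where they do the work, as an engineer would, in place of code of your own. Each camera call takes 0.05 s, during which the arm holds its last target.

## Task

The loose loudspeaker unit sits face down inside the orange speaker housing, too deep to get hold of: carry the housing level by one of its side handles over the press-out post and lower it, keeping hold, right down onto the post's board, so that the post pushes the unit up through the housing and it stands proud on the post. Then take the unit from above and lay it, face still down, flat on the sloping soldering rest with its edge against the ledge, not letting go until it is down on the slope. Leave the housing sitting flat round the post, and do not disturb anything else on the bench.

Things in the scene. Friction and masses are not known exactly. Their poses are not given: they have to be found in the camera images.
- housing_center (a point): Orange speaker housing (loose, 160 g), centre, half-way up. Upright ring 52 mm high, diameter 80 mm outside, 72 mm inside, open above and below, with an inner lip 4 mm thick at the bottom that leaves a 56 mm hole. z is the ring's axis, up; side handles stand out along its +y and -y, 200 mm overall. Starts upright on the bench.
- handle_left (a point): Middle of the grip on the housing's +y side, 88 mm from the ring's axis, 52 mm above its underside. A flat strap 10 mm thick, 74 mm long along the housing's x, 26 mm wide; splayed: the width leans outward (+y going up) 35 degrees from vertical. Pinch it across the thickness, fingers coming down and inward along the lean. 36 mm free to the ring; round arms join its ends. Axes: the housing's.
- handle_right (a point): The same grip on the housing's -y side: mirror image, leaning outward to -y going up. Axes: the housing's.
- unit_center (a point): Dark closed-back loudspeaker unit (loose, 200 g), centre, 19 mm above its flat front face. Round, 38 mm high: steel-edged flange of 67 mm diameter, 6 mm thick, at the face; then a straight can of 62 mm diameter up to 34 mm; then a chamfer. z is its axis, away from the face. Starts face down on the lip in the housing, top 10 mm below the rim, no room for fingers. The face may be pushed on.
- post_top (a point): Top centre of the fixed wooden press-out post with rubber pad: upright, round, 44 mm diameter, top 95 mm above the bench. It stands in the middle of a fixed board 120 x 120 mm, 8 mm thick, on which the housing comes to rest round the post (housing underside then 8 mm above the bench).
- slope: Face of the fixed sloping rest (black rubber), 25 degrees. Origin: on the face at the foot of the ledge, mid-width, 26 mm above the bench. x up the slope (face from 0 to 124 mm), y along the ledge (130 mm wide), z normal. Ledge: bar at the low edge, 10 mm thick, 11 mm high. Unit laid flat against it: centre at x 33.5, z 19 mm. High edge (nearer the robot) 78 mm up; base plate 136 x 130 mm.
- saucer: White ceramic saucer with the housing's screws in it, diameter 120 mm, 18 mm high (loose bystander). Origin: centre of its underside.
- cover: Orange back cover of the speaker, a disc of 86 mm diameter, 14 mm high (loose bystander). Origin: centre of its underside.
- clip: Stainless steel spring clip lying on the bench, 92 mm long, 44 mm wide, 33 mm high (loose bystander). Origin: on the bench below its middle; x along it.
- reel: Blue solder reel standing on end, diameter 60 mm, 60 mm high (loose bystander). Origin: centre of its underside.
- bottle: White flux bottle with a red cap, diameter 52 mm, 115 mm high (loose bystander). Origin: centre of its underside.
- hexcase: Steel hex drivers in a black hinged case, 100 mm deep (x) by 170 mm wide (y), 26 mm high, with the lid standing open at its +x side up to 120 mm high and reaching 82 mm in x from the origin (loose bystander). Origin: centre of its underside.
- switchbox: Grey plastic switch box 85 x 85 x 59 mm with a steel toggle switch up to 92 mm high (fixed bystander). Origin: centre of its underside.
Mind the look-alikes: they are no part of the job. There is more than one size of the part that bears housing_center; the job needs the middle-sized.

How it is judged (in metres and radians):
On the way, in this order (a step that is already met when the one before it is completed fails the run):
1. with the housing still held and right down on the post's board (within 10 mm), the unit stands upright on the post, pushed up clear of the housing (contact force between the fingers and housing above 0.5 N and z of housing_center in the frame of post_top below -0.051 m and horizontal distance between housing_center and post_top below 0.012 m and z of unit_center in the frame of post_top between 0.015 and 0.024 m and horizontal distance between unit_center and post_top below 0.014 m and angle between unit_center's own z axis and vertical below 0.1 rad), for 0.1 s.
2. the unit, still in the fingers, is down flat on the slope (within 6 mm and 8 degrees) (contact force between the fingers and unit above 0.5 N and angle between the z axis of unit_center and the z axis of slope, either way round below 0.14 rad and angle between unit_center's own z axis and vertical below 1 rad and z of unit_center in the frame of slope below 0.025 m and x of unit_center in the frame of slope between 0.02 and 0.11 m and y of unit_center in the frame of slope between -0.05 and 0.05 m), for 0.1 s.
At the end, for the whole second after the job is handed in: The unit lies still, face down and flat on the slope (within 4 degrees), its edge within 5 mm of the ledge and its centre within 45 mm of the middle of the slope's width; the housing sits flat (within 4 degrees) on the post's board round the post (underside within 4 mm of the board) (angle between the z axis of unit_center and the z axis of slope, either way round below 0.07 rad and angle between unit_center's own z axis and vertical below 1 rad and z of unit_center in the frame of slope between 0.016 and 0.022 m and x of unit_center in the frame of slope between 0.03 and 0.0385 m and y of unit_center in the frame of slope between -0.045 and 0.045 m and linear speed of each of unit, housing below 0.01 m/s and z of housing_center in the frame of post_top below -0.057 m and horizontal distance between housing_center and post_top below 0.012 m and angle between housing_center's own z axis and vertical below 0.07 rad); the robot touches nothing.
It fails at once if the unit is tipped on its side or over (more than 60 degrees) (angle between unit_center's own z axis and vertical above 1.05 rad).
It fails at once if the housing is carried or left tipped by more than 30 degrees (angle between housing_center's own z axis and vertical above 0.52 rad).
It fails at once if a bystander is shifted by more than 25 mm (distance of any of saucer, cover, clip, reel, bottle, hexcase from where it was at the start of the episode above 0.025 m).
It also fails if it takes over 69 s, if anything falls off the work surface, if the arm or the gripper's body presses on something with over 40 N, if the wrist force passes 120 N, or if a joint passes its speed limit or range.

## Working session

There is one attempt and no reset: what is moved stays moved. The work goes in short steps, Python scripts to look and compute and a shell command to move; the robot and the scene stay as the last step left them, time stands still between calls to the robot, and variables do not carry over. Pictures are saved under pics/ and viewed, and the job is handed in when it is done.

```bash
ls; mkdir -p pics; python3 - <<'E'
from workcell import robot
import cv2
o=robot.get_obs();print(o)
for n in("scene","top"):
    cv2.imwrite(f"pics/{n}0.png",robot.capture(n));c=robot.calibration(n);print(n,c)
E
```

```text
pics
{'time': 0.0, 'joint_positions': array([-1.28961142e+00,  4.80844491e-01,  1.59691338e+00,  8.14114147e-06,
        1.06511492e+00, -4.65838605e-02]), 'joint_vel': array([-0.00132145,  0.00201625,  0.00134362, -0.00014534, -0.00132458,
        0.00098104]), 'tau': array([-4.74265325e-03, -9.50672007e+01, -4.30194497e+01, -3.95034594e-04,
        1.22942045e-02, -8.12600035e-06]), 'tool_pos': array([ 209.17008339, -614.97817764,  247.64945231]), 'eef_rot': array([-6.36090904e-04,  9.86601104e-01,  1.63149782e-01, -7.13734169e-05]), 'ft_force': array([-0.23827227,  0.42306904,  0.38487113]), 'wrist_torque': array([0.06278079, 0.03927241, 0.03498583]), 'opening': 85.42311299706742}
scene {'fx': 481.59954248196084, 'fy': 481.59954248196084, 'cx': 252.121527947161, 'cy': 192.03109202337654, 'T': array([[-6.81446239e-01,  4.54768857e-01, -5.73425070e-01,
         1.37090399e+03],
       [ 7.31524924e-01,  4.47232714e-01, -5.14639860e-01,
         6.54080113e+02],
       [ 2.24122694e-02, -7.70174127e-01, -6.37439804e-01,
         1.00084602e+03],
       [ 0.00000000e+00,  0.00000000e+00,  0.00000000e+00,
         1.00000000e+00]])}
top {'fx': 407.9937667986493, 'fy': 407.9937667986493, 'cx': 251.41132636325915, 'cy': 198.3604647634053, 'T': array([[ 1.01699398e-03, -9.89041109e-01,  1.47636887e-01,
         3.74420301e+02],
       [-9.99959593e-01, -2.32447693e-03, -8.68380786e-03,
        -6.63947835e+01],
       [ 8.93182149e-03, -1.47622090e-01, -9.89003509e-01,
         1.34378275e+03],
       [ 0.00000000e+00,  0.00000000e+00,  0.00000000e+00,
         1.00000000e+00]])}
```

View pics/scene0.png

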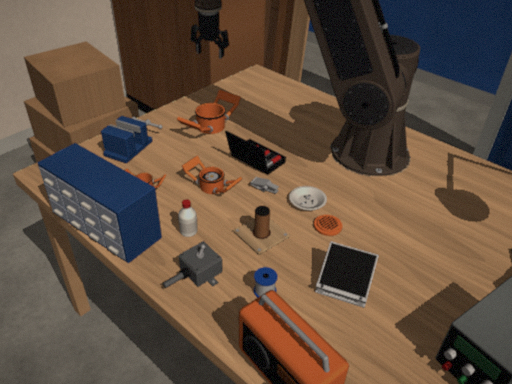

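View pics/top0.png

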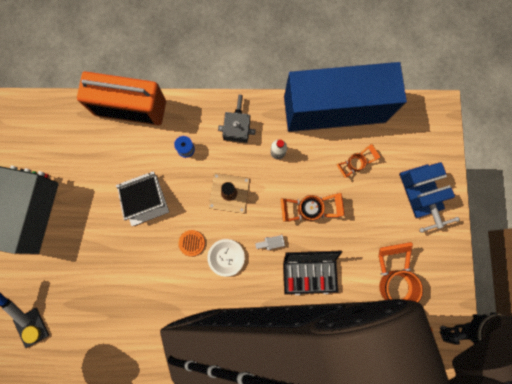

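```bash
python3 - <<'E'
from workcell import robot
import numpy as np
for q in ["housing_center","handle_left","handle_right","unit_center","post_top","slope","saucer","cover","clip","reel","bottle","hexcase","switchbox"]:
  for n in("scene","top"):
    r=robot.spot_point(q,n)
    print(q,n,[(round(d["score"],2),np.round(d["at"],1).tolist()) for d in r[:4]])
E
```

```text
housing_center scene [(0.77, [117.7, 212.2]), (0.71, [165.7, 191.6]), (0.7, [180.6, 212.2]), (0.54, [186.3, 142.7])]
housing_center top [(0.84, [287.0, 398.2]), (0.77, [209.5, 312.0]), (0.73, [163.6, 358.3])]
handle_left scene [(0.73, [181.1, 163.6]), (0.64, [96.7, 228.3]), (0.59, [268.4, 199.8]), (0.56, [184.2, 231.8])]
handle_left top [(0.91, [211.7, 286.5]), (0.89, [171.9, 342.6])]
handle_right scene [(0.8, [121.4, 189.0]), (0.6, [164.4, 189.1]), (0.5, [175.7, 122.2]), (0.48, [155.4, 261.0])]
handle_right top [(0.95, [153.5, 372.6]), (0.72, [246.6, 396.0]), (0.58, [203.3, 339.0])]
unit_center scene [(0.7, [184.6, 213.4])]
unit_center top [(0.54, [208.1, 308.6])]
post_top scene [(0.77, [208.4, 264.1]), (0.51, [233.6, 184.6])]
post_top top [(0.63, [193.0, 225.4])]
slope scene [(0.94, [290.7, 346.0])]
slope top [(0.92, [181.0, 136.7]), (0.67, [208.8, 308.5])]
saucer scene [(0.74, [202.3, 306.1])]
saucer top [(0.76, [257.8, 228.5])]
cover scene [(0.88, [227.2, 329.8])]
cover top [(0.64, [242.7, 192.8]), (0.22, [183.3, 137.6])]
clip scene [(0.74, [187.5, 264.8])]
clip top [(0.61, [241.2, 268.8])]
reel scene [(0.96, [290.6, 262.2])]
reel top [(0.61, [148.5, 185.3]), (0.61, [190.0, 226.3]), (0.15, [206.1, 312.4])]
bottle scene [(0.56, [235.8, 185.6]), (0.25, [181.8, 213.4])]
bottle top [(0.85, [153.1, 281.1])]
hexcase scene [(0.8, [159.5, 259.8])]
hexcase top [(0.61, [275.2, 309.1])]
switchbox scene [(0.85, [270.2, 200.8])]
switchbox top [(0.92, [127.2, 235.2])]
```

The middle-sized housing, with the unit inside, is near top (312,208) and scene (212,181). I'll triangulate it and look at crops.

```bash
cat > h.py <<'E'
from workcell import robot
import numpy as np, cv2
C={n:robot.calibration(n) for n in("scene","top")}
def ray(n,row,col):
    c=C[n];d=np.array([(col-c["cx"])/c["fx"],(row-c["cy"])/c["fy"],1.]);return c["T"][:3,3],c["T"][:3,:3]@d
def plane(n,rc,z):
    o,d=ray(n,*rc);return o+d*(z-o[2])/d[2]
def tri(s,t):
    A=[];b=[]
    for n,rc in(("scene",s),("top",t)):
        o,d=ray(n,*rc);d=d/np.linalg.norm(d);P=np.eye(3)-np.outer(d,d);A.append(P);b.append(P@o)
    x=np.linalg.lstsq(np.vstack(A),np.hstack(b),rcond=None)[0]
    return x
def proj(n,p):
    c=C[n];q=c["T"][:3,:3].T@(np.asarray(p,float)-c["T"][:3,3]);return np.array([c["cy"]+c["fy"]*q[1]/q[2],c["cx"]+c["fx"]*q[0]/q[2]])
def crop(n,c,r,s,name):
    im=robot.capture(n);y,x=int(c[0]),int(c[1]);y0=max(0,y-r);x0=max(0,x-r)
    k=im[y0:y+r,x0:x+r];cv2.imwrite("pics/"+name,cv2.resize(k,None,fx=s,fy=s,interpolation=cv2.INTER_CUBIC));print(name,"origin row,col",y0,x0,"scale",s)
E
python3 - <<'E'
from h import *
np.set_printoptions(precision=1,suppress=True)
for q,s,t,z in [("housing",[180.6,212.2],[209.5,312],26),("hl",[181.1,163.6],[211.7,286.5],52),("hlalt",[164.4,189.1],[211.7,286.5],52),("hr",[184.2,231.8],[203.3,339],52),("unit",[184.6,213.4],[208.1,308.6],23),("post",[208.4,264.1],[193,225.4],95),("slope",[290.7,346],[181,136.7],26),
 ("saucer",[202.3,306.1],[257.8,228.5],0),("cover",[227.2,329.8],[242.7,192.8],0),("clip",[187.5,264.8],[241.2,268.8],0),("reel",[290.6,262.2],[148.5,185.3],0),("bottle",[235.8,185.6],[153.1,281.1],0),("hex",[159.5,259.8],[275.2,309.1],0),("sw",[270.2,200.8],[127.2,235.2],0)]:
    print(q,tri(s,t),plane("scene",s,z),plane("top",t,z))
crop("top",(208,312),50,7,"t_h.png");crop("scene",(180,212),40,8,"s_h.png");
crop("top",(195,185),75,5,"t_p.png");crop("scene",(240,300),75,5,"s_p.png")
E
```

```text
housing [ 535.2 -275.7   16.7] [ 542.5 -265.6   26. ] [ 534.9 -275.3   26. ]
hl [ 605.8 -261.5   51.6] [ 673.8 -348.2   52. ] [ 524.5 -189.7   52. ]
hlalt [ 568.5 -234.6  110.8] [ 558.7 -358.2   52. ] [ 524.5 -189.7   52. ]
hr [ 516.  -302.9    6.1] [ 533.9 -184.    52. ] [ 551.9 -358.2   52. ]
unit [ 540.5 -265.5    8.7] [ 551.6 -250.5   23. ] [ 539.9 -264.8   23. ]
post [580.9  -0.6  93. ] [585.5  -3.4  95. ] [577.4   3.3  95. ]
slope [623.1 303.8  29.8] [615.2 308.4  26. ] [627.8 298.2  26. ]
saucer [378.7  -2.7  -9.3] [387.3   3.9   0. ] [379.1  -3.8   0. ]
cover [425.2 118.7  -6.5] [428.  126.2   0. ] [427.8 113.5   0. ]
clip [ 432.2 -134.3    8.2] [ 424.  -140.1    0. ] [ 433.1 -135.4    0. ]
reel [746.8 143.4   1. ] [747.9 140.4  -0. ] [745.2 145.9  -0. ]
bottle [ 737.  -180.1  -28.5] [ 754.  -155.9    0. ] [ 730.3 -178.6    0. ]
hex [ 320.9 -262.    -0.1] [ 318.8 -258.     0. ] [ 323.5 -265.6    0. ]
sw [817.3 -21.9   8.1] [812.2 -26.4   0. ] [820.8 -22.5   0. ]
t_h.png origin row,col 158 262 scale 7
s_h.png origin row,col 140 172 scale 8
t_p.png origin row,col 120 110 scale 5
s_p.png origin row,col 165 225 scale 5
```

View pics/t_h.png

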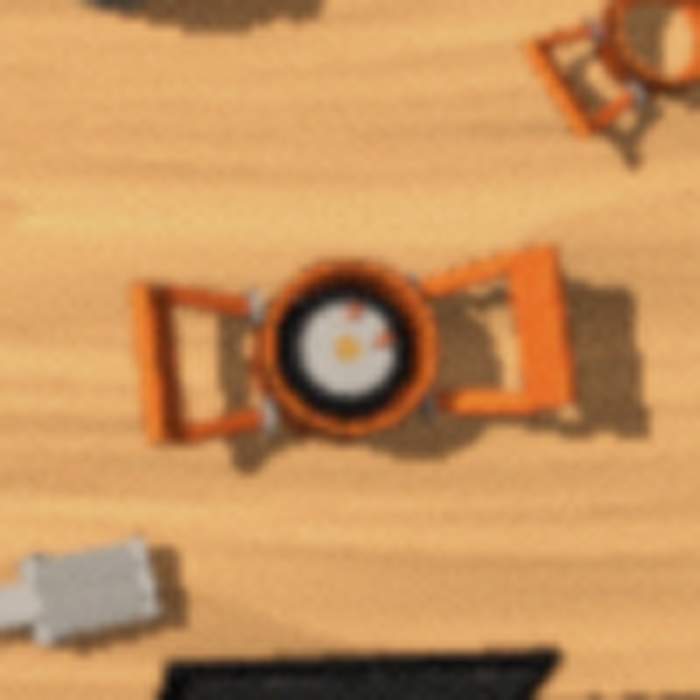

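View pics/s_h.png

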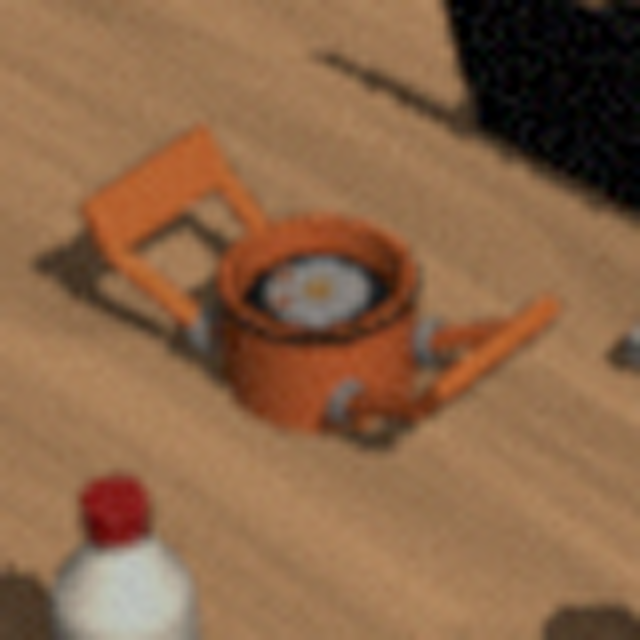

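View pics/t_p.png

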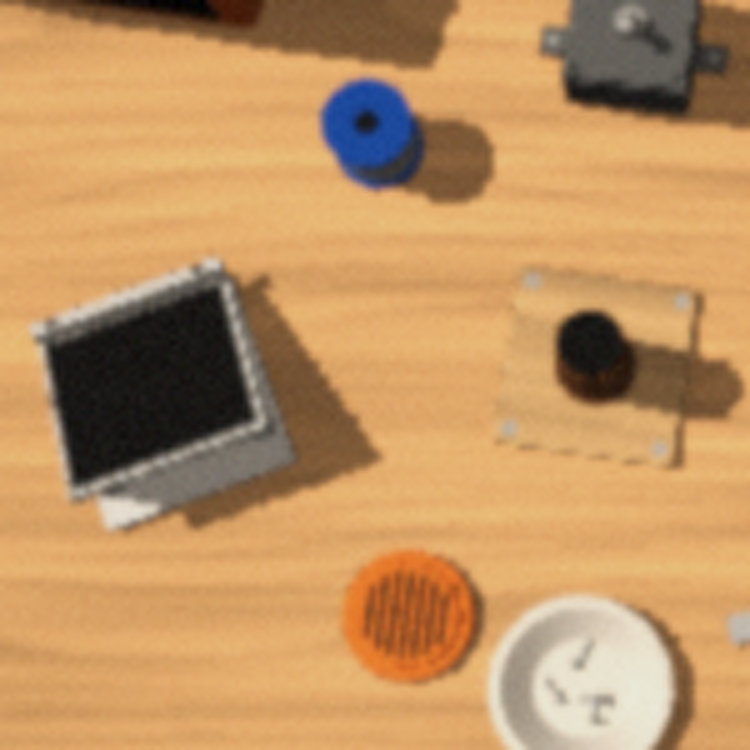

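View pics/s_p.png

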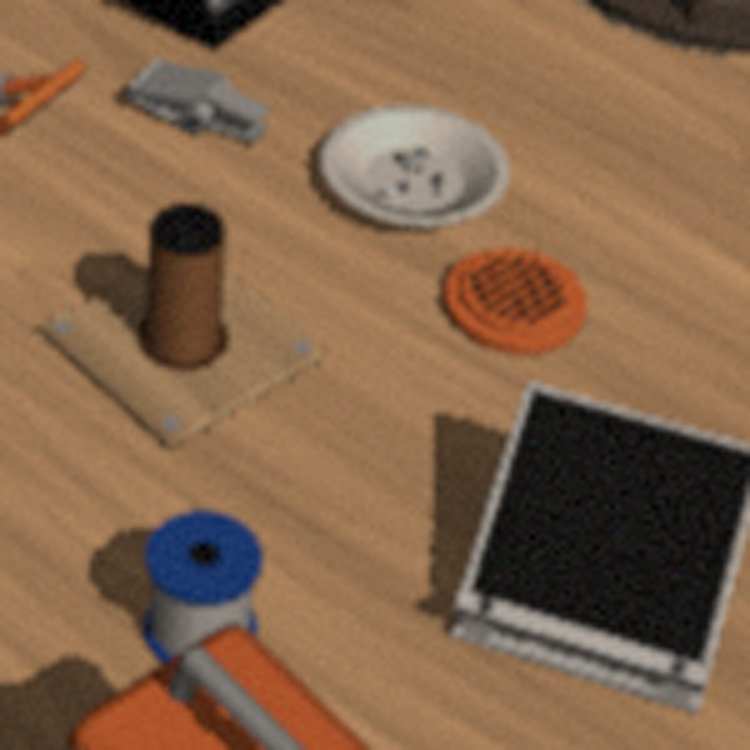

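```bash
python3 -m inch '[[[8.5,-2,-4.6,0,0],[8.5,-2,-4.6,0,0],[8.5,-2,-4.6,0,0],[8.5,-2,-4.6,0,0]]]'; python3 -c "
from h import *
o=robot.get_obs();print(o['joint_positions'].round(3),o['tool_pos'].round(1),o['eef_rot'].round(4),o['time'])"
```

```text
time: 2.1
tool_pos: [72.7, -465.0, 247.4]
eef_rot: [0.001, 0.986, 0.165, 0.0]
ft_force: [-0.8, 0.3, 0.5]
opening: 84.8
[-1.48   0.23   1.996  0.     0.914 -0.24 ] [  72.7 -465.   247.4] [0.001  0.9864 0.1646 0.    ] 2.1
```

```bash
python3 -m inch '[[[8.5,1,-6,0,0],[8.5,1,-6,0,0],[8.5,1,-6,0,0]]]'; python3 -c "
from h import *
o=robot.get_obs();print(o['joint_positions'].round(3),o['tool_pos'].round(1),o['eef_rot'].round(4),o['time'])"
```

```text
time: 2.48
tool_pos: [40.8, -281.2, 246.7]
eef_rot: [0.002, 0.987, 0.163, -0.0]
ft_force: [-0.2, 1.4, 1.3]
opening: 84.9
[-1.534 -0.063  2.335  0.     0.866 -0.291] [  40.8 -281.2  246.7] [ 1.800e-03  9.865e-01  1.635e-01 -2.000e-04] 2.475
```

```bash
cat > kin.py <<'E'
from h import *
from scipy.optimize import least_squares
D=np.array([(.4808,1.5969,649.6,247.65),(.230,1.996,470.65,247.4),(-.063,2.335,284.1,246.7)])
def fk(p,j2,j3): # tool down: wrist
    a,h,L2,L3,ph=p; s=j2+j3
    return np.array([a+L2*np.sin(j2)+L3*np.sin(s+ph),h+L2*np.cos(j2)+L3*np.cos(s+ph)])
E
python3 - <<'E'
from kin import *
for reg in(.001,.01):
  f=lambda p:np.hstack([fk(p,d[0],d[1])-d[2:] for d in D]+[reg*(p-np.array([100,200,600,550,0]))])
  r=least_squares(f,[100,200,600,550,0]);print(r.x.round(2),r.cost)
E
```

```text
[ 4.5200e+00 -3.7280e+01  5.9364e+02  4.4221e+02  7.0000e-02] 0.05554522443358064
[ 8.8600e+00 -1.8490e+01  5.8846e+02  4.4874e+02  1.0000e-01] 3.597423355402446
```

```bash
python3 -m inch '[[[8.5,-1.15,4.2,-3,0],[8.5,-1.15,4.2,-3,0],[8.5,-1.15,4.2,-3,0],[8.5,-1.15,4.2,-3,0],[8.5,-1.15,4.2,-3,0],[8.5,-1.15,4.2,-3,0],[8.5,-1.15,4.2,-3,0],[8.5,-1.15,4.2,-3,0],[8.5,-1.15,4.2,-3,0],[8.5,-1.15,4.2,-3,0]]]'; python3 -c "
from h import *
o=robot.get_obs();print(o['joint_positions'].round(3),o['tool_pos'].round(1),o['eef_rot'].round(4),o['time'])"
```

```text
time: 3.72
tool_pos: [66.8, -712.5, 545.7]
eef_rot: [-0.006, 0.987, 0.163, 0.001]
ft_force: [0.9, -1.2, 0.4]
opening: 85.1
[-1.52   0.481  0.896  0.     1.777 -0.276] [  66.8 -712.5  545.7] [-6.300e-03  9.866e-01  1.631e-01  7.000e-04] 3.725
```

```bash
python3 -m inch '[[[8.5,-1.3,5.5,-1,0],[8.5,-1.3,5.5,-1,0],[8.5,-1.3,5.5,-1,0],[8.5,-1.3,5.5,-1,0],[8.5,-1.3,5.5,-1,0]]]'; python3 -c "
from h import *
o=robot.get_obs();print(o['joint_positions'].round(3),o['tool_pos'].round(1),o['eef_rot'].round(4),o['time'])"
```

```text
time: 4.35
tool_pos: [82.7, -880.9, 532.2]
eef_rot: [0.034, 0.986, 0.163, -0.002]
ft_force: [-0.5, 1.0, 0.6]
opening: 84.7
[-1.513  0.854  0.237  0.003  1.984 -0.268] [  82.7 -880.9  532.2] [ 0.0335  0.9861  0.1629 -0.002 ] 4.35
```

```bash
python3 -m inch '[[[8.5,-1.3,6,0,0],[8.5,-1.3,6,0,0],[8.5,-1.3,6,0,0],[8.5,-1.3,6,0,0]]]'; python3 -c "
from h import *
o=robot.get_obs();print(o['joint_positions'].round(3),o['tool_pos'].round(1),o['eef_rot'].round(4),o['time'])"
```

```text
time: 4.85
tool_pos: [96.4, -978.2, 470.9]
eef_rot: [0.113, 0.98, 0.162, -0.007]
ft_force: [-0.2, 0.1, 0.0]
opening: 85.2
[-1.506  0.933  0.236  0.008  1.745 -0.26 ] [  96.4 -978.2  470.9] [ 0.1131  0.9803  0.1618 -0.0073] 4.85
```

```bash
cat > st.py <<'E'
from h import *
from scipy.spatial.transform import Rotation as R
def state(pr=True):
    o=robot.get_obs();q=o['eef_rot'];M=R.from_quat([q[1],q[2],q[3],q[0]]).as_matrix()
    z=M[:,2]
    if pr: print('t',round(o['time'],2),'j',o['joint_positions'].round(3),'p',o['tool_pos'].round(1),'open',round(o['opening'],1),'F',o['ft_force'].round(1),'\ntilt deg',round(np.degrees(np.arccos(-z[2])),2),'az',round(np.degrees(np.arctan2(z[1],z[0])),1),'\n',M.round(3))
    return o,M
if __name__=='__main__':state()
E
python3 -m inch '[[[8.5,-1.5,6,-1,0],[8.5,-1.5,6,-1,0],[8.5,-1.5,6,-1,0],[8.5,-1.5,6,-1,0]]]';python3 st.py
```

```text
time: 5.35
tool_pos: [99.3, -1041.4, 486.1]
eef_rot: [0.202, 0.966, 0.16, -0.013]
ft_force: [-0.2, -0.9, -0.3]
opening: 85.1
t 5.35 j [-1.51   0.939  0.236  0.015  1.56  -0.263] p [   99.3 -1041.4   486.1] open 85.1 F [-0.2 -0.9 -0.3] 
tilt deg 23.32 az -84.3 
 [[ 0.949  0.314  0.039]
 [ 0.303 -0.868 -0.394]
 [-0.09   0.386 -0.918]]
```

```bash
python3 -m inch '[[[8.5,-1.5,6,-1,0],[8.5,-1.5,6,-1,0],[8.5,-1.5,6,-1,0],[8.5,-1.5,6,-1,0]]]';python3 st.py
python3 - <<'E'
from h import *
from scipy.optimize import least_squares
s,c=np.sin(np.radians(35)),np.cos(np.radians(35))
# model corner pts housing frame (z from underside): side sg, end e(+-1 x), kind
def pt(sg,e,k):
    C0=np.array([37*e,sg*88,52.]);w=np.array([0,sg*s,c]);n=np.array([0,-sg*c,s])
    return {'to':C0+13*w-5*n,'ti':C0+13*w+5*n,'li':C0-13*w+5*n,'lo':C0-13*w-5*n}[k]
o7=lambda x,y:((y+.5)/7-.5+158,(x+.5)/7-.5+262)
o8=lambda x,y:((y+.5)/8-.5+140,(x+.5)/8-.5+172)
obs=[('top',o7(133,283),pt(1,1,'to')),('top',o7(150,441),pt(1,-1,'to')),
('top',o7(556,245),pt(-1,1,'to')),('top',o7(576,403),pt(-1,-1,'to')),('top',o7(510,250),pt(-1,1,'li')),('top',o7(526,410),pt(-1,-1,'li')),
('top',o7(348,348),np.array([0,0,52.])),
('scene',o8(204,125),pt(-1,-1,'ti')),('scene',o8(83,208),pt(-1,1,'ti')),('scene',o8(318,280),np.array([0,0,52.])),
('scene',o8(557,300),pt(1,-1,'to'))]
def f(p):
    a=p[2];Rz=np.array([[np.cos(a),-np.sin(a),0],[np.sin(a),np.cos(a),0],[0,0,1]])
    return np.hstack([proj(n,Rz@P+[p[0],p[1],0])-rc for n,rc,P in obs])
r=least_squares(f,[537,-270,.09],loss='soft_l1');print(r.x,np.degrees(r.x[2]));print(f(r.x).reshape(-1,2).round(1))
E
```

```text
time: 5.85
tool_pos: [100.3, -1084.0, 542.1]
eef_rot: [0.29, 0.944, 0.156, -0.019]
ft_force: [-0.3, -0.4, 0.3]
opening: 84.9
t 5.85 j [-1.514  0.911  0.236  0.023  1.406 -0.267] p [  100.3 -1084.    542.1] open 84.9 F [-0.3 -0.4  0.3] 
tilt deg 33.78 az -84.4 
 [[ 0.951  0.305  0.054]
 [ 0.283 -0.783 -0.553]
 [-0.127  0.541 -0.831]]
[ 5.41094774e+02 -2.71318692e+02  9.94832292e-02] 5.699969164535155
[[-0.2 -0.6]
 [ 0.3 -0.5]
 [-0.7  0.8]
 [-0.4  1. ]
 [ 0.  -0.8]
 [-0.1 -0.1]
 [-0.7  0.7]
 [-0.7  0.5]
 [-0.9  0.2]
 [-1.2 -0.3]
 [ 0.8  1.2]]
```

```bash
python3 -m inch '[[[4.5,0,-3,0,0.115],[4.5,0,-5,0,0.115]]]'
cat > to.py <<'E'
import sys
from st import *
def to(p,n=None):
    o,M=state(False);d=M.T@(np.array(p,float)-o['tool_pos'])/10;k=int(np.ceil(np.linalg.norm(d)/6.0));
    print('delta tool cm',d.round(2),'dist mm',round(np.linalg.norm(d)*10,1),'rows>=',k,'per row',(d/max(k,1)).round(2))
if __name__=='__main__':
    state();to(eval(sys.argv[1]))
E
python3 to.py "[527,-128,300]"
python3 - <<'E'
from h import *
np.set_printoptions(precision=1,suppress=True)
from scipy.optimize import least_squares
o5=lambda x,y,r0,c0:((y+.5)/5-.5+r0,(x+.5)/5-.5+c0)
T=lambda x,y:('top',o5(x,y,120,110));S=lambda x,y:('scene',o5(x,y,165,225))
print('post',tri(S(189,230)[1],T(590,341)[1]))
print('board',[plane('top',T(*c)[1],8) for c in((527,267),(700,290),(680,467),(497,442))],plane('scene',S(40,327)[1],8),plane('scene',S(172,443)[1],8),plane('scene',S(322,352)[1],8))
al=np.radians(25)
# slope frame: param X,Y of origin, yaw of up-slope dir
obs=[(T(240,283),(0,-65)),] 
def sl(p,x,y,z=0):
    a=p[2];u=np.array([np.cos(a)*np.cos(al),np.sin(a)*np.cos(al),np.sin(al)]);yv=np.array([-np.sin(a),np.cos(a),0]);zv=np.cross(u,yv)
    return np.array([p[0],p[1],26])+x*u+y*yv+z*zv
# up-slope ~ -x world => y axis ~ -y world
O=[(T(267,425),124,65,0),(T(70,497),124,-65,0),(T(213,262),-10,65,11),(T(33,328),-10,-65,11),(S(531,383),124,65,0),(S(694,705),-10,-65,0),]
f=lambda p:np.hstack([proj(n[0],sl(p,x,y,z))-n[1] for n,x,y,z in O])
r=least_squares(f,[623,300,np.radians(195)],loss='soft_l1');print('slope',r.x,np.degrees(r.x[2]));print(f(r.x).reshape(-1,2).round(1))
E
```

```text
time: 6.1
tool_pos: [85.6, -1040.8, 512.3]
eef_rot: [0.293, 0.953, 0.072, 0.007]
ft_force: [-0.2, -0.2, 0.7]
opening: 51.2
t 6.1 j [-1.528  0.736  0.659  0.034  1.152 -0.112] p [   85.6 -1040.8   512.3] open 51.2 F [-0.2 -0.2  0.7] 
tilt deg 34.12 az -84.4 
 [[ 0.99   0.133  0.055]
 [ 0.141 -0.818 -0.558]
 [-0.029  0.56  -0.828]]
delta tool cm [ 57.15 -80.65 -30.97] dist mm 1035.9 rows>= 18 per row [ 3.17 -4.48 -1.72]
post [593.9  -2.8  92.5]
board [array([659.1,  43.5,   8. ]), array([643.8, -72. ,   8. ]), array([525., -59.,   8.]), array([541.4,  61.6,   8. ])] [646.7 -68.9   8. ] [661.1  49.7   8. ] [546.4  63.9   8. ]
slope [625.6 299.2   3.5] 200.32280573300642
[[ 0.  -0.2]
 [-0.  -0.6]
 [-1.3  1.3]
 [-1.  -0.6]
 [-0.7 -0.4]
 [-2.6  1.3]]
```

```bash
python3 -m inch '[[[4.5,3.2,-4.5,-1.7,0],[4.5,3.2,-4.5,-1.7,0],[4.5,3.2,-4.5,-1.7,0],[4.5,3.2,-4.5,-1.7,0],[4.5,3.2,-4.5,-1.7,0],[4.5,3.2,-4.5,-1.7,0],[4.5,3.2,-4.5,-1.7,0],[4.5,3.2,-4.5,-1.7,0],[4.5,3.2,-4.5,-1.7,0],[4.5,3.2,-4.5,-1.7,0]]]'
python3 to.py "[527,-128,200]"
```

```text
time: 7.35
tool_pos: [335.0, -523.9, 392.0]
eef_rot: [0.299, 0.952, 0.068, 0.009]
ft_force: [1.1, 0.1, -0.3]
opening: 44.8
t 7.35 j [-0.866  0.11   1.923 -0.552  0.665  0.924] p [ 335.  -523.9  392. ] open 44.8 F [ 1.1  0.1 -0.3] 
tilt deg 34.78 az -84.2 
 [[ 0.99   0.125  0.058]
 [ 0.136 -0.812 -0.568]
 [-0.024  0.57  -0.821]]
delta tool cm [ 24.85 -40.7   -5.59] dist mm 480.1 rows>= 9 per row [ 2.76 -4.52 -0.62]
```

```bash
python3 -m inch '[[[4.5,2.8,-4.5,-0.6,0.042],[4.5,2.8,-4.5,-0.6,0],[4.5,2.8,-4.5,-0.6,0],[4.5,2.8,-4.5,-0.6,0],[4.5,2.8,-4.5,-0.6,0],[4.5,2.8,-4.5,-0.6,0],[4.5,2.8,-4.5,-0.6,0],[4.5,2.8,-4.5,-0.6,0]]]'
python3 to.py "[527.4,-130,136]"; python3 -c "
from h import *
crop('scene',(170,215),60,8,'a1.png');crop('top',(208,305),60,8,'a2.png')"
```

```text
time: 8.35
tool_pos: [532.3, -167.4, 227.1]
eef_rot: [0.302, 0.952, 0.047, 0.024]
ft_force: [0.8, -0.7, -0.1]
opening: 45.0
t 8.35 j [ 0.01   0.398  2.006 -0.854  0.864  2.097] p [ 532.3 -167.4  227.1] open 45.0 F [ 0.8 -0.7 -0.1] 
tilt deg 35.25 az -82.7 
 [[ 0.994  0.075  0.074]
 [ 0.104 -0.813 -0.572]
 [ 0.017  0.577 -0.817]]
delta tool cm [-0.26 -8.34  5.27] dist mm 98.6 rows>= 2 per row [-0.13 -4.17  2.63]
a1.png origin row,col 110 155 scale 8
a2.png origin row,col 148 245 scale 8
```

View pics/a1.png

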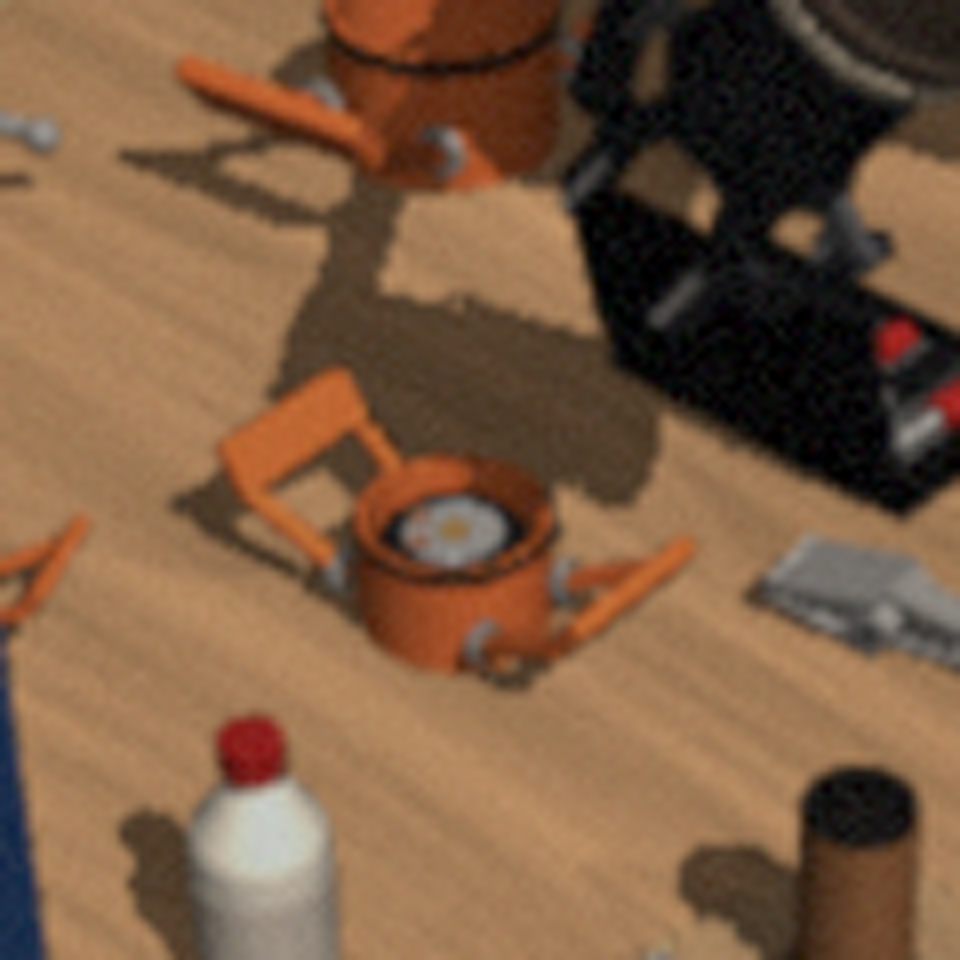

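```bash
python3 -m inch '[[[4.5,-0.4,-4.2,2.6,-0.03],[4.5,-0.4,-4.2,2.6,0],[4.5,0,0,0,0]]]'
python3 to.py "[525,-126,134]";python3 to.py "[532.3,-183.4,52]"
```

```text
time: 8.82
tool_pos: [524.0, -125.8, 133.9]
eef_rot: [0.301, 0.951, 0.064, 0.022]
ft_force: [0.4, -0.0, 0.5]
opening: 45.0
t 8.82 j [ 0.092  0.547  2.081 -0.989  0.758  2.353] p [ 524.  -125.8  133.9] open 45.0 F [ 0.4 -0.   0.5] 
tilt deg 35.11 az -82.0 
 [[ 0.991  0.109  0.08 ]
 [ 0.135 -0.811 -0.57 ]
 [ 0.003  0.575 -0.818]]
delta tool cm [0.09 0.03 0.01] dist mm 1.0 rows>= 1 per row [0.09 0.03 0.01]
t 8.82 j [ 0.092  0.547  2.081 -0.989  0.758  2.353] p [ 524.  -125.8  133.9] open 45.0 F [ 0.4 -0.   0.5] 
tilt deg 35.11 az -82.0 
 [[ 0.991  0.109  0.08 ]
 [ 0.135 -0.811 -0.57 ]
 [ 0.003  0.575 -0.818]]
delta tool cm [ 0.02  0.05 10.05] dist mm 100.5 rows>= 2 per row [0.01 0.02 5.02]
```

```bash
python3 -m inch '[[[4.5,0,0,4,0],[4.5,0,0,3.5,0],[4.5,0,0,2,0],[4.5,0,0,0.5,0],[4.5,0,0,0,0]]]'
python3 to.py "[532.3,-183.4,52]"; python3 -c "
from h import *
crop('scene',(180,215),40,9,'b1.png');crop('top',(208,305),45,8,'b2.png')"
```

```text
time: 9.45
tool_pos: [538.7, -187.8, 58.8]
eef_rot: [0.302, 0.951, 0.062, 0.027]
ft_force: [-0.9, 0.6, -0.5]
opening: 45.0
t 9.45 j [-0.03   0.694  2.092 -1.259  0.64   2.557] p [ 538.7 -187.8   58.8] open 45.0 F [-0.9  0.6 -0.5] 
tilt deg 35.36 az -81.1 
 [[ 0.991  0.102  0.09 ]
 [ 0.135 -0.809 -0.572]
 [ 0.014  0.579 -0.816]]
delta tool cm [-0.58 -0.81  0.24] dist mm 10.3 rows>= 1 per row [-0.58 -0.81  0.24]
b1.png origin row,col 140 175 scale 9
b2.png origin row,col 163 260 scale 8
```

View pics/b1.png

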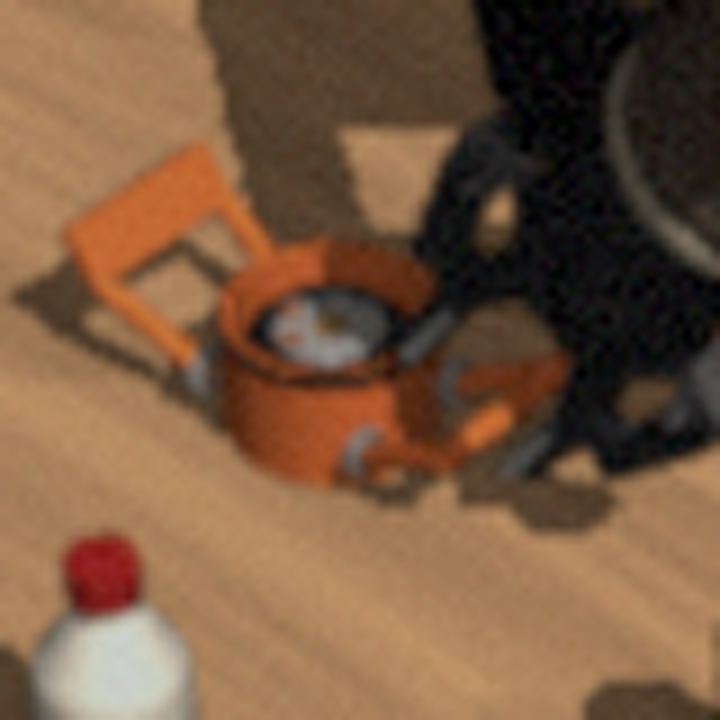

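View pics/b2.png

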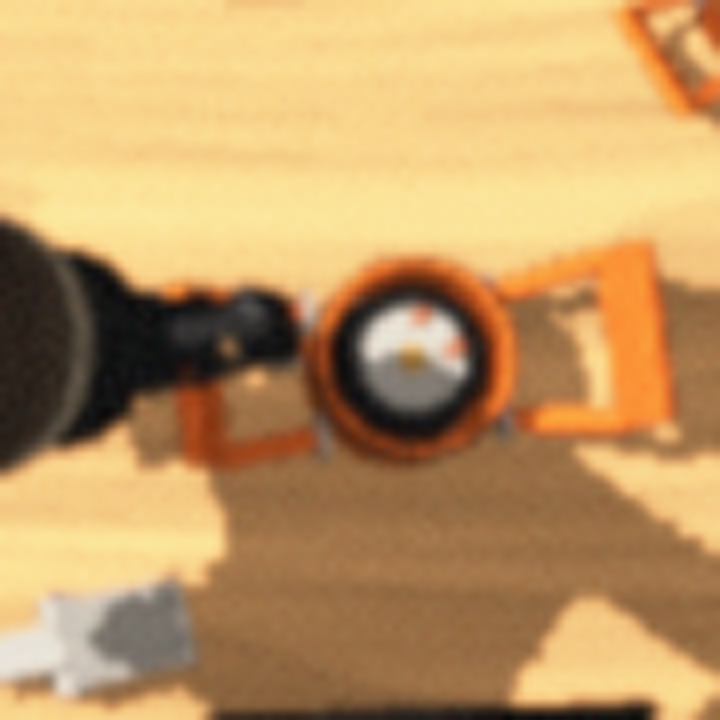

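```bash
python3 - <<'E'
from st import *
o,M=state(False)
for n,r0,c0,s in(('top',163,260,8),('scene',140,175,9)):
  for nm,p in(('tcp',o['tool_pos']),('tip',o['tool_pos']+17*M[:,2]),('fi',o['tool_pos']+10*M[:,2]-25*M[:,1]),('fo',o['tool_pos']+10*M[:,2]+25*M[:,1]),('strap',np.array([532.3,-183.4,52]))):
    a=proj(n,p);print(n,nm,'crop xy',((a[1]+.5-c0)*s).round(0),((a[0]+.5-r0)*s).round(0))
E
```

```text
top tcp crop xy 211.0 356.0
top tip crop xy 232.0 357.0
top fi crop xy 170.0 367.0
top fo crop xy 278.0 345.0
top strap crop xy 200.0 374.0
scene tcp crop xy 499.0 389.0
scene tip crop xy 477.0 410.0
scene fi crop xy 532.0 456.0
scene fo crop xy 440.0 347.0
scene strap crop xy 520.0 401.0
```

```bash
cat > arm.py <<'E'
from h import *
from scipy.optimize import least_squares
from scipy.spatial.transform import Rotation as R
def fk(p,j):
    a,h,L2,e,L3,Lt=p
    Rz=lambda t:R.from_euler('z',t).as_matrix();Ry=lambda t:R.from_euler('y',t).as_matrix()
    A=Rz(j[0]);x=A@np.array([a,0,h]);A=A@Ry(j[1]);x=x+A@np.array([0,0,L2]);A=A@Ry(j[2]);x=x+A@np.array([e,0,L3]);A=A@Rz(j[3])@Ry(j[4]);x=x+A@np.array([0,0,Lt]);A=A@Rz(j[5])
    return x,A
data=[([-1.2896,.4808,1.5969,0,1.0651,-.0466],[209.2,-615,247.6]),([-1.48,.23,1.996,0,.914,-.24],[72.7,-465,247.4]),([-1.534,-.063,2.335,0,.866,-.291],[40.8,-281.2,246.7]),
([-1.52,.481,.896,0,1.777,-.276],[66.8,-712.5,545.7]),([-1.513,.854,.237,.003,1.984,-.268],[82.7,-880.9,532.2]),([-1.514,.911,.236,.023,1.406,-.267],[100.3,-1084,542.1]),([-.866,.11,1.923,-.552,.665,.924],[335,-523.9,392]),([.01,.398,2.006,-.854,.864,2.097],[532.3,-167.4,227.1]),([.092,.547,2.081,-.989,.758,2.353],[524,-125.8,133.9]),([-.03,.694,2.092,-1.259,.64,2.557],[538.7,-187.8,58.8])]
P=least_squares(lambda p:np.hstack([fk(p,j)[0]-x for j,x in data]),[0,450,594,0,440,250]).x
def ik(pos,M,j0,lo=[-2.75,-.82,.23,-1.56,.09,-2.92],hi=[2.75,2.05,2.67,4.7,2.69,2.92]):
    M=M@OFF.T
    f=lambda j:np.hstack([(fk(P,j)[0]-pos)/100,(fk(P,j)[1]-M).ravel()])
    r=least_squares(f,np.clip(j0,np.array(lo)+.01,np.array(hi)-.01),bounds=(lo,hi));return r.x,r.cost
OFF=np.eye(3)
if __name__=='__main__':
    print(P.round(1),[np.linalg.norm(fk(P,j)[0]-x).round(1) for j,x in data])
    from st import state
    o,M=state(False);A=fk(P,o['joint_positions'])[1];print((A.T@M).round(3))
    print(fk(P,data[0][0])[1].round(3))
E
python3 arm.py
```

```text
[  9.8 287.  594.9  39.8 443.9 313.5] [np.float64(30.8), np.float64(30.7), np.float64(31.0), np.float64(32.0), np.float64(31.7), np.float64(34.5), np.float64(22.7), np.float64(7.6), np.float64(6.9), np.float64(7.2)]
[[-0. -1.  0.]
 [ 1. -0.  0.]
 [-0.  0.  1.]]
[[-0.322  0.947 -0.   ]
 [ 0.947  0.322  0.001]
 [ 0.001  0.    -1.   ]]
```

```bash
sed -i 's/a,h,L2,e,L3,Lt=p/a,h,L2,e,L3,Lt,d,tx,ty=p/; s/np.array(\[e,0,L3\])/np.array([e,d,L3])/; s/A=A@Rz(j\[5\])/A=A@Rz(j[5]);x=x+A@np.array([tx,ty,0])/; s/440,250\])/440,250,0,0,0])/; s/^OFF=.*/OFF=np.array([[0,-1,0],[1,0,0],[0,0,1.]])/' arm.py; python3 arm.py
cat >> arm.py <<'E'
E
python3 - <<'E'
from arm import *
from st import state
o,M=state(False);j=o['joint_positions']
print(ik(o['tool_pos'],M,j)[0].round(3))
np.set_printoptions(precision=2,suppress=True)
for q in([532,-183,52],[532,-183,150],[540,-100,200],[585,84,230],[585,84,150],[585,84,60]):
    print(q,*ik(np.array(q,float),M,j))
E
```

```text
[ 2.000e-01  3.179e+02  5.969e+02  3.320e+01  4.451e+02  3.545e+02
  3.030e+01 -1.000e-01  2.000e-01] [np.float64(0.2), np.float64(0.4), np.float64(0.1), np.float64(0.2), np.float64(0.4), np.float64(0.3), np.float64(0.1), np.float64(0.5), np.float64(0.2), np.float64(0.3)]
[[-0. -1.  0.]
 [ 1. -0.  0.]
 [-0.  0.  1.]]
[[-0.322  0.947 -0.   ]
 [ 0.947  0.322  0.001]
 [ 0.001  0.    -1.   ]]
[-0.029  0.694  2.092 -1.259  0.64   2.557]
[532, -183, 52] [-0.02  0.7   2.11 -1.29  0.64  2.6 ] 8.169279202340391e-24
[532, -183, 150] [-0.02  0.52  2.08 -1.04  0.72  2.28] 4.096619394449406e-27
[540, -100, 200] [ 0.14  0.45  2.   -0.85  0.88  2.2 ] 1.917617475840006e-21
[585, 84, 230] [ 0.43  0.53  1.74 -0.66  1.15  2.23] 8.026268344807209e-30
[585, 84, 150] [ 0.43  0.64  1.79 -0.71  1.03  2.34] 4.6443791694731156e-20
[585, 84, 60] [ 0.43  0.77  1.82 -0.78  0.91  2.47] 4.045408402363941e-20
```

```bash
python3 -m inch '[[[4.5,-0.6,-0.8,0.2,-0.02],[4.5,0,0,0,0]]]'
python3 to.py "[532.3,-183.4,52]"
```

```text
time: 9.8
tool_pos: [532.3, -181.8, 53.3]
eef_rot: [0.303, 0.95, 0.073, 0.025]
ft_force: [0.0, 0.5, 0.3]
opening: 45.2
t 9.8 j [-0.019  0.701  2.109 -1.284  0.636  2.578] p [ 532.3 -181.8   53.3] open 45.2 F [0.  0.5 0.3] 
tilt deg 35.37 az -80.8 
 [[ 0.988  0.124  0.092]
 [ 0.154 -0.806 -0.571]
 [ 0.004  0.579 -0.815]]
delta tool cm [-0.02  0.05  0.2 ] dist mm 2.1 rows>= 1 per row [-0.02  0.05  0.2 ]
```

```bash
python3 -m inch '[[[4.5,0,0,0.2,0],[2,0,0,0,0],[0.5,0,0,0,0],[0.5,0,0,0,0],[0.5,0,0,0,0],[0.5,0,0,0,0]]]'
python3 st.py; python3 -c "
from h import *
crop('scene',(180,215),40,9,'c1.png')"
```

```text
time: 10.55
tool_pos: [532.6, -182.4, 51.4]
eef_rot: [0.302, 0.95, 0.073, 0.025]
ft_force: [-0.4, 0.3, -0.5]
opening: 9.0
t 10.55 j [-0.02   0.705  2.109 -1.29   0.634  2.583] p [ 532.6 -182.4   51.4] open 9.0 F [-0.4  0.3 -0.5] 
tilt deg 35.33 az -80.8 
 [[ 0.988  0.124  0.093]
 [ 0.155 -0.806 -0.571]
 [ 0.004  0.578 -0.816]]
c1.png origin row,col 140 175 scale 9
```

View pics/c1.png

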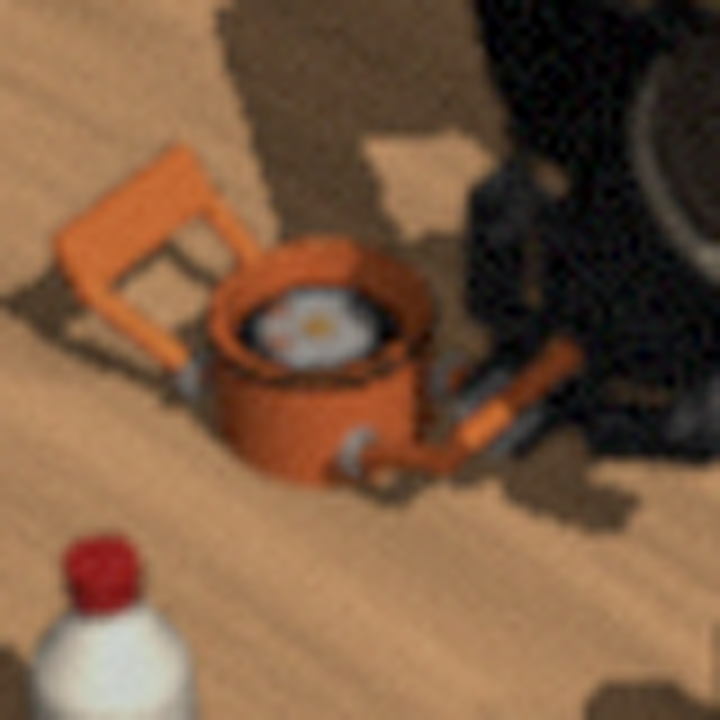

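```bash
python3 -m inch '[[[0.5,0,1.2,-1.6,0],[0.5,0,2.3,-3.3,0],[0.5,0,2.9,-4.1,0],[0.5,0,2,-2.8,0],[0.5,0,0,0,0]]]'
python3 st.py; python3 -c "
from h import *
crop('scene',(160,215),50,8,'d1.png');crop('top',(203,310),50,8,'d2.png')"
```

```text
time: 11.22
tool_pos: [531.1, -182.4, 199.0]
eef_rot: [0.301, 0.95, 0.074, 0.024]
ft_force: [0.4, -0.0, -3.3]
opening: 9.4
t 11.22 j [-0.022  0.433  2.045 -0.93   0.786  2.114] p [ 531.1 -182.4  199. ] open 9.4 F [ 0.4 -0.  -3.3] 
tilt deg 35.18 az -81.0 
 [[ 0.988  0.126  0.09 ]
 [ 0.155 -0.808 -0.569]
 [ 0.001  0.576 -0.817]]
d1.png origin row,col 110 165 scale 8
d2.png origin row,col 153 260 scale 8
```

View pics/d1.png

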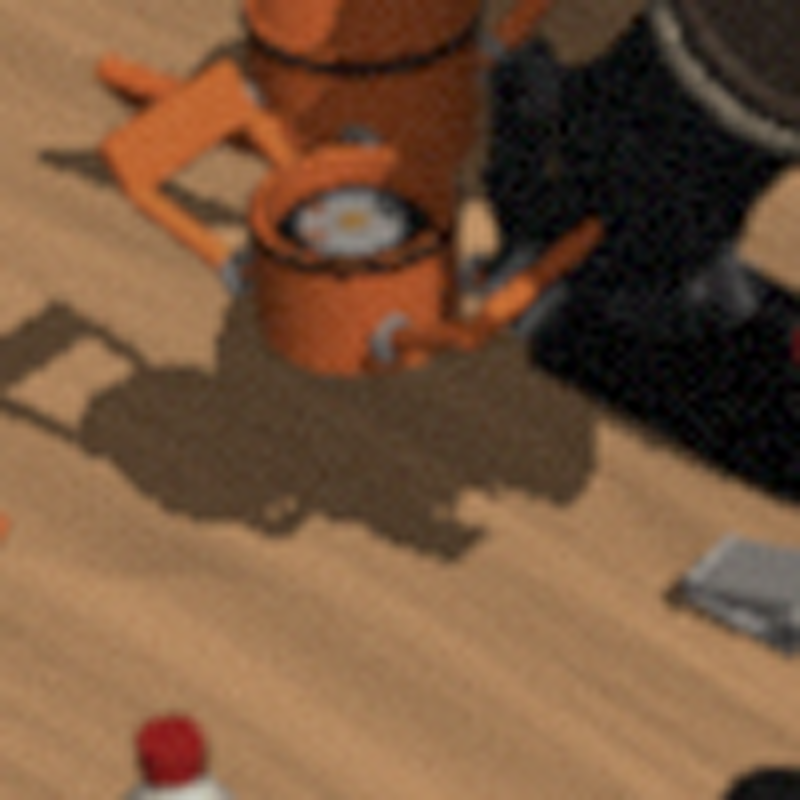

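View pics/d2.png

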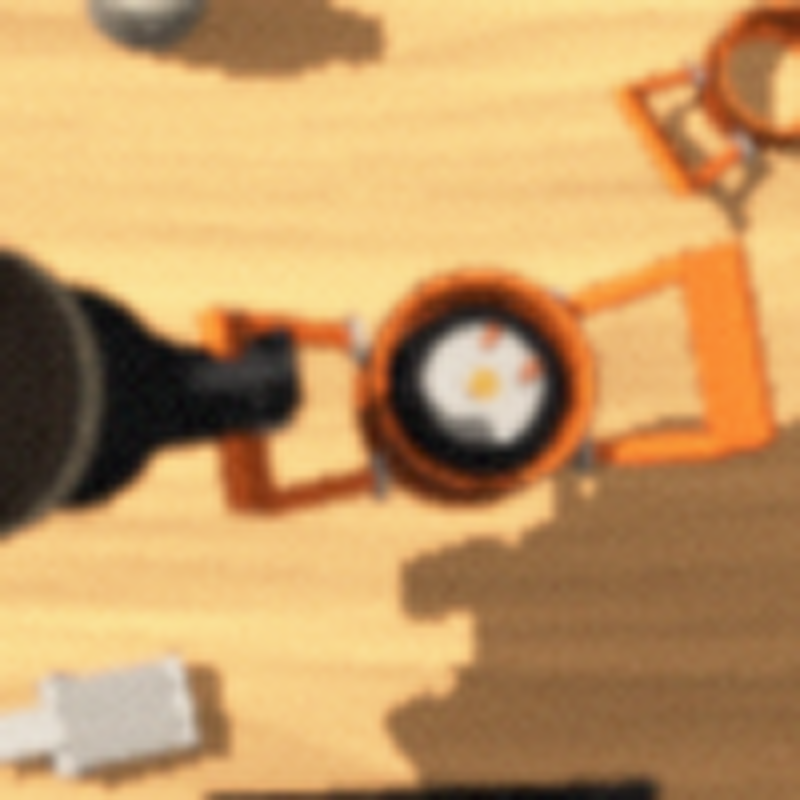

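```bash
python3 - <<'E'
from st import *
np.set_printoptions(precision=1,suppress=True)
o8=lambda x,y,r0,c0:((y+.5)/8-.5+r0,(x+.5)/8-.5+c0)
t=o8(481,380,153,260);s=o8(350,210,110,165)
print(tri(s,t),plane('top',t,199),plane('scene',s,199))
# right strap outer-top edge corners in top (z+7.8 ~207)
print(plane('top',o8(742,243,153,260),207),plane('top',o8(774,436,153,260),207))
print(plane('top',o8(205,315,153,260),207))
from arm import ik
o,M=state(False);j=o['joint_positions']
for q in([585,84,199],[585,84,60]): print(q,ik(np.array(q,float),M,j)[0])
E
```

```text
[ 542.7 -272.5  195.3] [ 540.9 -270.3  199. ] [ 547.2 -270.1  199. ]
[ 589.1 -362.9  207. ] [ 520.  -371.7  207. ]
[ 562.7 -171.8  207. ]
[585, 84, 199] [ 0.4  0.6  1.8 -0.7  1.1  2.2]
[585, 84, 60] [ 0.4  0.8  1.8 -0.8  0.9  2.4]
```

```bash
python3 to.py "[583,84,199]"
```

```text
t 11.32 j [-0.022  0.437  2.047 -0.932  0.784  2.116] p [ 530.  -182.4  196.5] open 9.4 F [-0.5 -0.5 -2.9] 
tilt deg 35.14 az -81.3 
 [[ 0.988  0.128  0.087]
 [ 0.155 -0.808 -0.569]
 [-0.003  0.576 -0.818]]
delta tool cm [  9.36 -20.69 -14.9 ] dist mm 271.6 rows>= 5 per row [ 1.87 -4.14 -2.98]
```

```bash
python3 -m inch '[[[0.5,1,-2.1,-1.5,0],[0.5,1.7,-3.7,-2.7,0],[0.5,1.7,-3.7,-2.7,0],[0.5,1.7,-3.7,-2.7,0],[0.5,1.7,-3.7,-2.7,0],[0.5,0.9,-2,-1.4,0],[0.5,0,0,0,0]]]'
python3 to.py "[583,84,199]"
```

```text
time: 12.2
tool_pos: [576.4, 67.4, 186.0]
eef_rot: [0.303, 0.95, 0.075, 0.014]
ft_force: [-0.6, -0.1, -4.2]
opening: 9.3
t 12.2 j [ 0.408  0.579  1.792 -0.682  1.078  2.246] p [576.4  67.4 186. ] open 9.3 F [-0.6 -0.1 -4.2] 
tilt deg 35.34 az -82.9 
 [[ 0.988  0.135  0.072]
 [ 0.152 -0.805 -0.574]
 [-0.02   0.578 -0.816]]
delta tool cm [ 0.88 -0.5  -1.97] dist mm 22.1 rows>= 1 per row [ 0.88 -0.5  -1.97]
```

```bash
python3 -m inch '[[[0.5,0.9,-0.8,-1.7,0.035],[0.5,0,0,0,0],[0.5,0,0,0,0]]]'
python3 to.py "[583,84,190]"; python3 -c "
from h import *
crop('scene',(195,260),50,8,'e1.png');crop('top',(190,225),50,8,'e2.png')"
```

```text
time: 12.58
tool_pos: [580.8, 82.4, 191.0]
eef_rot: [0.305, 0.95, 0.059, 0.016]
ft_force: [-0.1, -0.1, -2.7]
opening: 8.9
t 12.57 j [ 0.428  0.588  1.757 -0.664  1.114  2.272] p [580.8  82.4 191. ] open 8.9 F [-0.1 -0.1 -2.7] 
tilt deg 35.56 az -83.5 
 [[ 0.993  0.103  0.066]
 [ 0.122 -0.807 -0.578]
 [-0.006  0.582 -0.814]]
delta tool cm [ 0.24 -0.17  0.  ] dist mm 2.9 rows>= 1 per row [ 0.24 -0.17  0.  ]
e1.png origin row,col 145 210 scale 8
e2.png origin row,col 140 175 scale 8
```

View pics/e1.png

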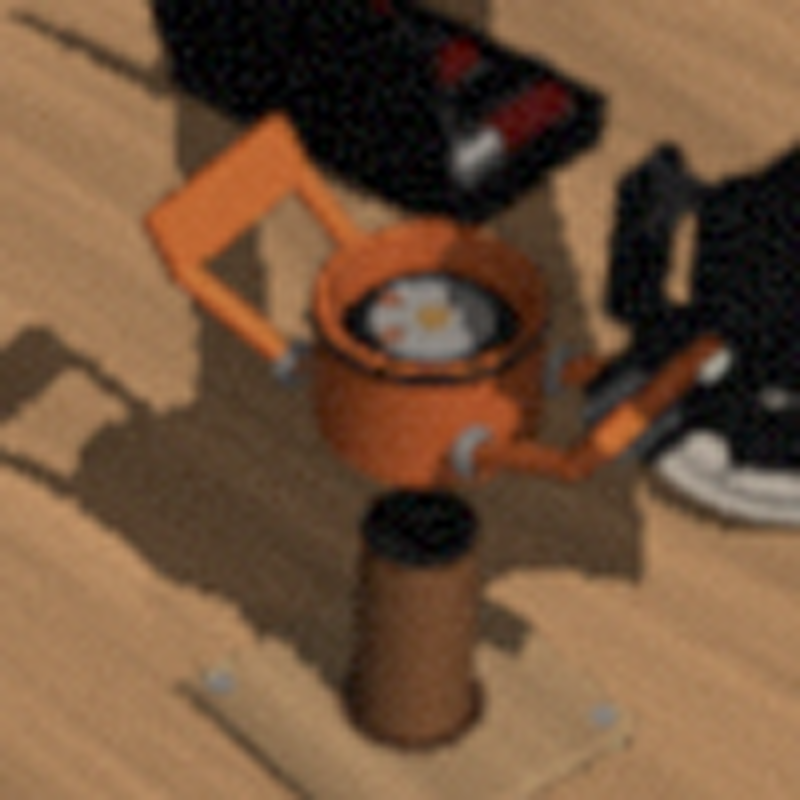

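View pics/e2.png

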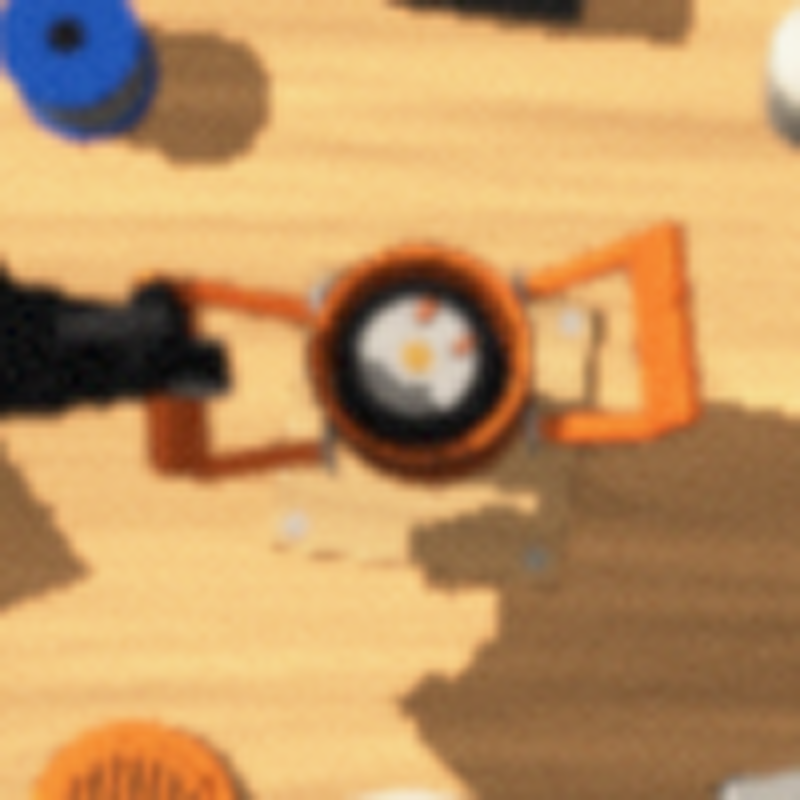

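```bash
python3 - <<'E'
from h import *
np.set_printoptions(precision=1,suppress=True)
o8=lambda x,y,r0,c0:((y+.5)/8-.5+r0,(x+.5)/8-.5+c0)
t=o8(421,355,140,175);s=o8(430,300,145,210);ps=o8(420,527,145,210);pt=(120+(341.5)/5-.5,110+590.5/5-.5)
print(tri(s,t),plane('top',t,191),plane('scene',s,191));print(tri(ps,pt),plane('scene',ps,95),plane('top',pt,95))
E
```

```text
[588.8  -7.4 189.9] [588.2  -6.9 191. ] [590.1  -7.  191. ]
[594.2  -3.3  92.9] [596.   -1.7  95. ] [593.8  -3.4  95. ]
```

```bash
python3 -m inch '[[[0.5,0.5,-0.25,-0.2,0.01],[0.5,0,-1,1.4,0],[0.5,0,-1.2,1.6,0],[0.5,0,0,0,0]]]'
python3 to.py "[586,86,60]";python3 -c "
from h import *
crop('scene',(200,260),50,8,'f1.png')"
```

```text
time: 13.18
tool_pos: [585.2, 85.9, 150.8]
eef_rot: [0.305, 0.951, 0.054, 0.017]
ft_force: [-0.6, -0.9, -2.8]
opening: 9.4
t 13.18 j [ 0.43   0.649  1.765 -0.684  1.063  2.332] p [585.2  85.9 150.8] open 9.4 F [-0.6 -0.9 -2.8] 
tilt deg 35.55 az -83.6 
 [[ 0.994  0.092  0.065]
 [ 0.112 -0.808 -0.578]
 [-0.001  0.581 -0.814]]
delta tool cm [ 0.08 -5.28  7.39] dist mm 90.8 rows>= 2 per row [ 0.04 -2.64  3.69]
f1.png origin row,col 150 210 scale 8
```

View pics/f1.png

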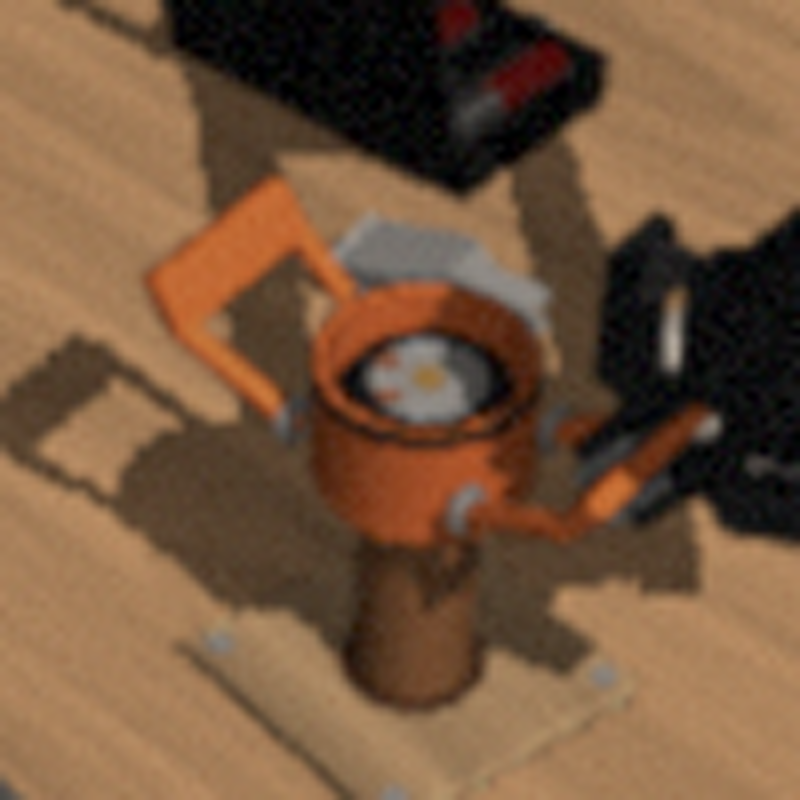

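```bash
python3 -m inch '[[[0.5,0.05,-0.7,1,0],[0.5,0,-0.9,1.2,0],[0.5,0,-0.9,1.2,0]]]'
python3 to.py "[586,86,60]";python3 -c "
from h import *
crop('scene',(200,260),50,6,'g1.png')"
```

```text
time: 13.6
tool_pos: [587.0, 86.9, 108.2]
eef_rot: [0.305, 0.951, 0.053, 0.019]
ft_force: [1.0, 0.2, -1.6]
opening: 9.2
t 13.6 j [ 0.43   0.71   1.779 -0.715  1.003  2.392] p [587.   86.9 108.2] open 9.2 F [ 1.   0.2 -1.6] 
tilt deg 35.53 az -83.3 
 [[ 0.994  0.09   0.068]
 [ 0.112 -0.809 -0.577]
 [ 0.003  0.581 -0.814]]
delta tool cm [-0.12 -2.73  3.97] dist mm 48.2 rows>= 1 per row [-0.12 -2.73  3.97]
g1.png origin row,col 150 210 scale 6
```

View pics/g1.png

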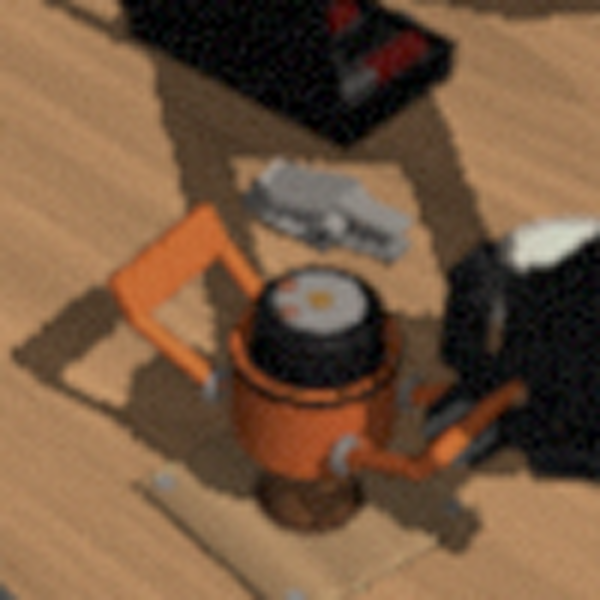

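Pushing out works. The unit stands upright in the middle of the housing, which is level, so I'll keep lowering.

```bash
python3 -m inch '[[[0.5,-0.1,-0.8,1.2,0],[0.5,0,-0.8,1.1,0],[0.5,0,-0.5,0.7,0],[0.5,0,-0.3,0.4,0],[0.5,0,-0.1,0.2,0],[0.5,0,0,0,0]]]'
python3 to.py "[586,86,60]"
```

```text
time: 14.4
tool_pos: [585.2, 85.9, 59.1]
eef_rot: [0.305, 0.951, 0.054, 0.017]
ft_force: [0.0, 0.8, -1.2]
opening: 9.2
t 14.4 j [ 0.43   0.783  1.793 -0.754  0.94   2.46 ] p [585.2  85.9  59.1] open 9.2 F [ 0.   0.8 -1.2] 
tilt deg 35.57 az -83.5 
 [[ 0.994  0.091  0.066]
 [ 0.113 -0.808 -0.578]
 [ 0.     0.582 -0.813]]
delta tool cm [ 0.08  0.05 -0.08] dist mm 1.2 rows>= 1 per row [ 0.08  0.05 -0.08]
```

```bash
python3 -m inch '[[[0.5,0,-0.12,0.16,0],[0.5,0,-0.12,0.16,0],[0.5,0,0,0,0],[0.5,0,0,0,0]]]'
python3 to.py "[586,86,60]";python3 -c "
from h import *
crop('scene',(200,260),50,8,'i1.png');crop('top',(190,225),50,8,'i2.png')"
```

```text
time: 14.9
tool_pos: [585.8, 86.5, 58.9]
eef_rot: [0.306, 0.95, 0.053, 0.019]
ft_force: [0.5, 0.7, -1.6]
opening: 9.0
t 14.9 j [ 0.431  0.784  1.793 -0.757  0.94   2.466] p [585.8  86.5  58.9] open 9.0 F [ 0.5  0.7 -1.6] 
tilt deg 35.67 az -83.3 
 [[ 0.994  0.089  0.068]
 [ 0.112 -0.807 -0.579]
 [ 0.004  0.583 -0.812]]
delta tool cm [ 0.01  0.11 -0.06] dist mm 1.2 rows>= 1 per row [ 0.01  0.11 -0.06]
i1.png origin row,col 150 210 scale 8
i2.png origin row,col 140 175 scale 8
```

View pics/i1.png

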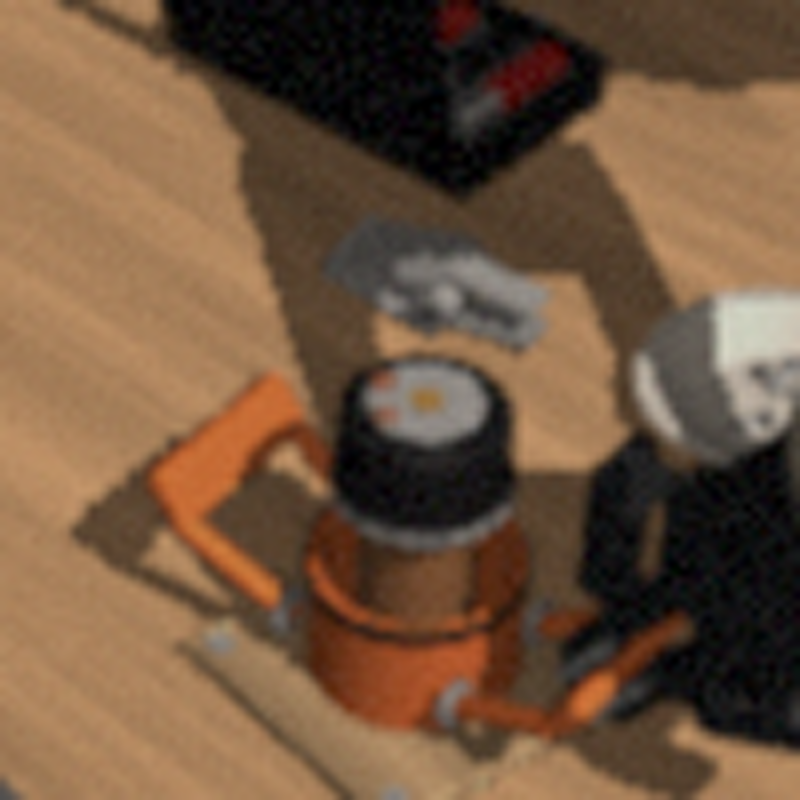

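View pics/i2.png

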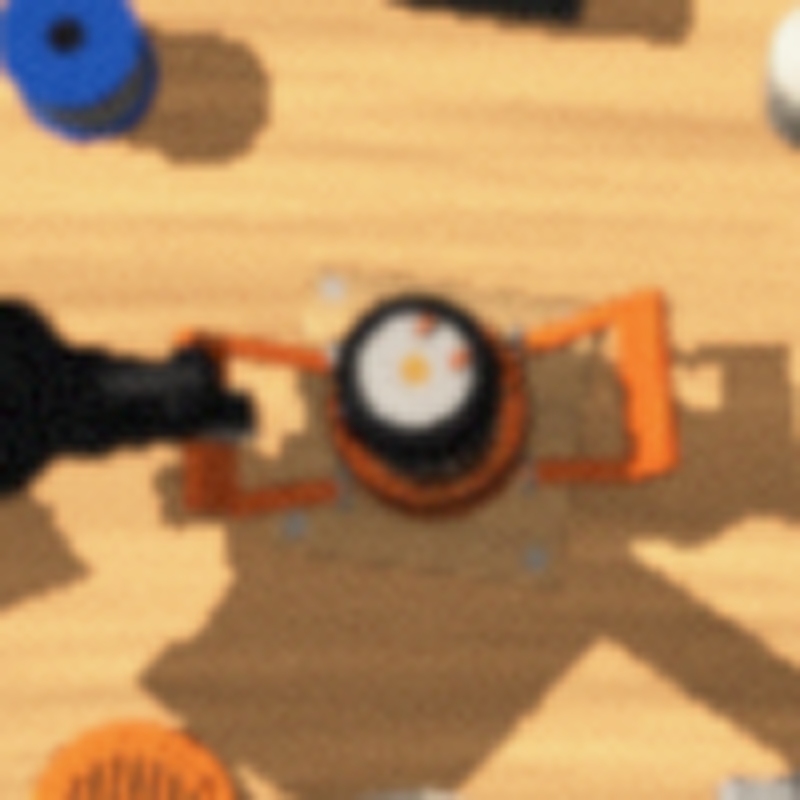

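```bash
python3 -m inch '[[[0.5,0,-0.25,0.35,0],[0.5,0,-0.25,0.35,0],[0.5,0,0,0,0]]]'
python3 to.py "[586,86,60]"
```

```text
time: 15.38
tool_pos: [587.6, 88.5, 55.9]
eef_rot: [0.307, 0.95, 0.052, 0.022]
ft_force: [-0.6, -4.5, 5.2]
opening: 9.2
t 15.38 j [ 0.435  0.791  1.79  -0.764  0.938  2.479] p [587.6  88.5  55.9] open 9.2 F [-0.6 -4.5  5.2] 
tilt deg 35.85 az -82.8 
 [[ 0.994  0.086  0.074]
 [ 0.112 -0.806 -0.581]
 [ 0.01   0.586 -0.811]]
delta tool cm [-0.18  0.43 -0.2 ] dist mm 5.1 rows>= 1 per row [-0.18  0.43 -0.2 ]
```

```bash
python3 -m inch '[[[0.5,0,0,0,0],[0.5,0,0,0,0],[4.5,0,0,0,0],[4.5,0,0,0,0],[4.5,0,0,0,0],[4.5,0,0,-1.5,0],[4.5,0,0,-4,0],[4.5,0,0,-5,0],[6,0,0,-5,0]]]'
python3 st.py;python3 -c "
from h import *
crop('scene',(200,260),50,8,'k1.png');crop('top',(190,225),50,8,'k2.png')"
```

```text
time: 16.5
tool_pos: [574.2, 180.2, 184.2]
eef_rot: [0.308, 0.95, 0.052, 0.019]
ft_force: [0.7, -0.1, -0.1]
opening: 59.8
t 16.5 j [ 0.568  0.651  1.649 -0.598  1.214  2.35 ] p [574.2 180.2 184.2] open 59.8 F [ 0.7 -0.1 -0.1] 
tilt deg 35.89 az -83.4 
 [[ 0.994  0.087  0.068]
 [ 0.11  -0.805 -0.582]
 [ 0.004  0.586 -0.81 ]]
k1.png origin row,col 150 210 scale 8
k2.png origin row,col 140 175 scale 8
```

View pics/k1.png

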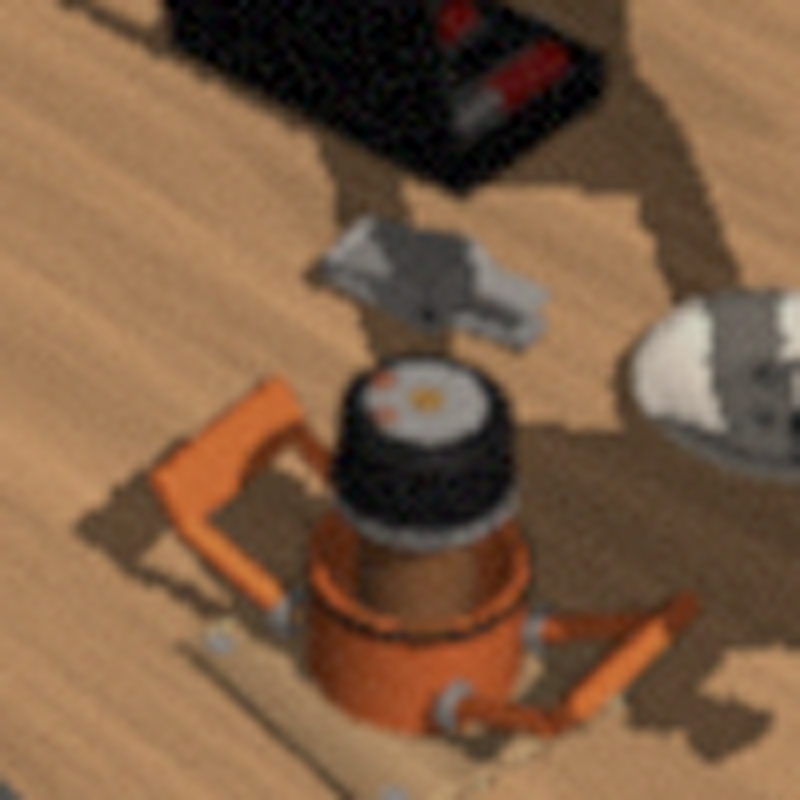

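View pics/k2.png

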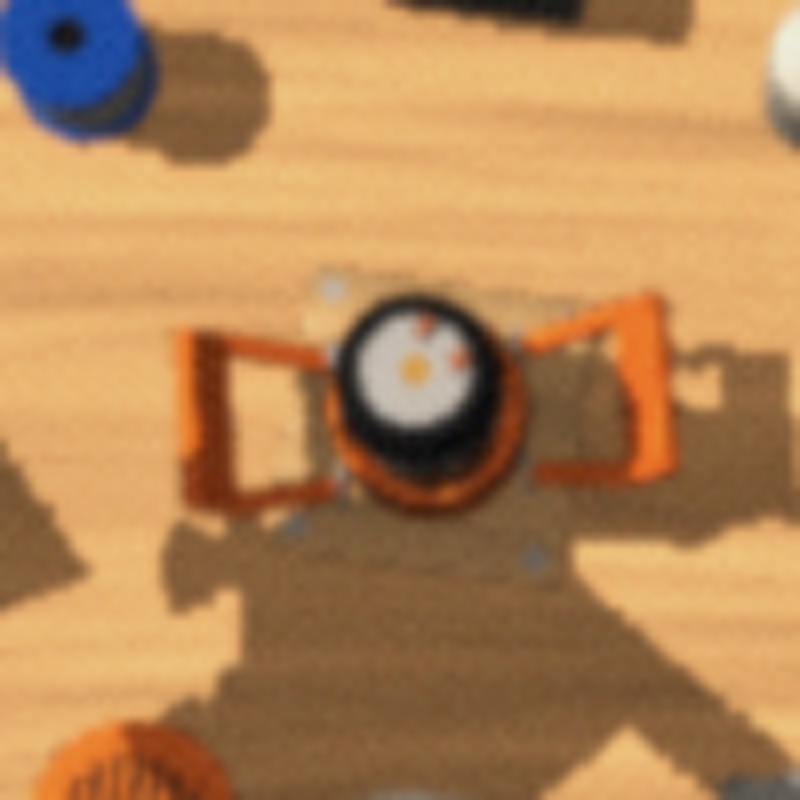

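```bash
cat > plan.py <<'E'
from st import *
from arm import ik,R
Rz=lambda t:R.from_euler('z',t).as_matrix()
SO=np.array([625.6,299.2,26.]);SY=np.radians(200.3)
al=np.radians(25);sx=np.array([np.cos(SY)*np.cos(al),np.sin(SY)*np.cos(al),np.sin(al)]);sy=np.array([-np.sin(SY),np.cos(SY),0]);sn=np.cross(sx,sy)
E
python3 - <<'E'
from plan import *
np.set_printoptions(precision=3,suppress=True)
print(robot.tcp_to_tips)
o,M=state(False);j=o['joint_positions']
best=None
# yaw to make tool y horizontal
k=[t for t in np.linspace(-np.pi,np.pi,7201) ]
v=[abs((M@Rz(t))[2,1]) for t in k]
cand=sorted(set(round(k[i],2) for i in np.argsort(v)[:6]));print('yawB',cand)
for yb in (min(cand,key=lambda t:abs(t+1.57)),):
    MB=M@Rz(yb);c=MB.T@[0,0,1]
    post=np.array([594,-3.5,0])
    jb=ik(post+[0,0,125],MB,j+[0,0,0,0,0,yb]);print('B',jb[0],jb[1])
    for rho in np.radians(np.arange(-90,91,2)):
        u=MB@Rz(rho)@c;e=np.degrees(np.arccos(u@sn))
        if e<4: print('rho',np.degrees(rho),'err',e)
    rr=np.linspace(-np.pi,np.pi,3601);e=[np.arccos((MB@Rz(r)@c)@sn) for r in rr];i=np.argmin(e);rho=rr[i];print('best',np.degrees(rho),np.degrees(e[i]))
    MC=MB@Rz(rho);print('jaw in slope frame',sx@MC[:,1],sy@MC[:,1],sn@MC[:,1])
    off=MB.T@np.array([0,0,30-19.]) # tcp rel unit centre
    for x,h in((35,0),(35,60),(45,120)):
        p=SO+x*sx+(19)*sn+[0,0,h]+MC@off
        jc=ik(p,MC,jb[0]+[.4,0,0,0,0,rho]);print('C tcp',p,jc[0],jc[1])
E
```

```text
17.0
yawB [np.float64(-1.59), np.float64(1.55)]
B [ 0.291  0.656  1.851 -0.802  0.93   0.752] 1.4836321748009178e-20
rho -48.00000000000001 err 3.9265822570293567
rho -46.0 err 2.9598133835828824
rho -44.0 err 2.2260458548318423
rho -42.0 err 2.001345874341053
rho -40.0 err 2.4313689528378584
rho -38.0 err 3.266847960313285
best -42.29999999999999 1.9914287125764571
jaw in slope frame -0.9301471829149084 -0.3671868980681603 1.5943680065474426e-06
C tcp [607.493 292.879  68.036] [ 0.669  0.9    1.439 -0.563  1.215  0.114] 7.275090682442079e-28
C tcp [607.493 292.879 128.036] [ 0.669  0.827  1.424 -0.548  1.29   0.066] 4.48967919884653e-30
C tcp [598.992 289.735 192.262] [ 0.673  0.746  1.417 -0.535  1.367  0.021] 4.394999732438147e-28
```

```bash
python3 -m inch '[[[8.5,0,0,0,-0.18],[8.5,0,0,0,-0.18],[8.5,0,0,0,-0.18],[8.5,0,0,0,-0.18],[8.5,0,0,0,-0.18],[8.5,0,0,0,-0.18],[8.5,0,0,0,-0.18],[8.5,0,0,0,-0.18],[8.5,0,0,0,-0.15]]]'
python3 - <<'E'
from plan import *
np.set_printoptions(precision=1,suppress=True)
o8=lambda x,y,r0,c0:((y+.5)/8-.5+r0,(x+.5)/8-.5+c0)
t=o8(414,370,140,175);s=o8(428,400,150,210)
print('unit top',tri(s,t),plane('top',t,133),plane('scene',s,133))
state()
E
```

```text
time: 17.73
tool_pos: [574.3, 186.9, 190.6]
eef_rot: [0.224, 0.609, 0.732, -0.206]
ft_force: [0.9, -0.7, 0.6]
opening: 85.2
unit top [593.3  -1.7 133.7] [593.2  -1.4 133. ] [592.9  -2.5 133. ]
t 17.73 j [ 0.6  0.6  1.6 -0.6  1.2  0.7] p [574.3 186.9 190.6] open 85.2 F [ 0.9 -0.7  0.6] 
tilt deg 35.46 az -82.4 
 [[-0.2  1.   0.1]
 [ 0.8  0.2 -0.6]
 [-0.6 -0.  -0.8]]
```

```bash
python3 - <<'E'
from plan import *
o,M=state()
T=np.array([593.3,-1.8,125])
from to import to
to(T-110*M[:,2]);to(T)
E
```

```text
t 17.73 j [ 0.575  0.641  1.645 -0.593  1.217  0.706] p [574.3 186.9 190.6] open 85.2 F [ 0.9 -0.7  0.6] 
tilt deg 35.46 az -82.4 
 [[-0.157  0.985  0.077]
 [ 0.8    0.173 -0.575]
 [-0.579 -0.029 -0.815]]
delta tool cm [-11.58  -1.2    5.34] dist mm 128.1 rows>= 3 per row [-3.86 -0.4   1.78]
delta tool cm [-11.58  -1.2   16.34] dist mm 200.7 rows>= 4 per row [-2.9  -0.3   4.08]
```

```bash
python3 -m inch '[[[8.5,-3.8,-0.4,1.2,0.05],[8.5,-3.8,-0.4,1.2,0],[8.5,-3.6,-0.2,1.2,0],[8.5,0,0,0,0]]]'
python3 - <<'E'
from plan import *
o,M=state()
T=np.array([593.3,-1.8,125])
from to import to
to(T)
E
```

```text
time: 18.23
tool_pos: [580.7, 73.0, 227.8]
eef_rot: [0.229, 0.626, 0.718, -0.2]
ft_force: [0.0, 0.3, 0.5]
opening: 85.0
t 18.23 j [ 0.415  0.531  1.752 -0.657  1.147  0.644] p [580.7  73.  227.8] open 85.0 F [0.  0.3 0.5] 
tilt deg 35.39 az -82.3 
 [[-0.112  0.991  0.078]
 [ 0.808  0.136 -0.574]
 [-0.579 -0.001 -0.815]]
delta tool cm [-0.23  0.24 12.78] dist mm 127.8 rows>= 3 per row [-0.08  0.08  4.26]
```

Jaw axis is now level. I'll descend to about 25 mm short and check.

```bash
python3 -m inch '[[[8.5,-0.1,0.1,4.5,0],[8.5,-0.1,0.1,4,0],[8.5,0,0,1.5,0],[8.5,0,0,0,0]]]'
python3 - <<'E'
from plan import *
o,M=state()
T=np.array([593.3,-1.8,125])
from to import to
to(T)
crop('scene',(200,260),50,8,'l1.png');crop('top',(190,225),50,8,'l2.png')
E
```

```text
time: 18.73
tool_pos: [591.8, 16.4, 146.5]
eef_rot: [0.229, 0.626, 0.719, -0.198]
ft_force: [0.0, 0.4, 0.1]
opening: 84.8
t 18.73 j [ 0.321  0.624  1.837 -0.762  0.965  0.72 ] p [591.8  16.4 146.5] open 84.8 F [0.  0.4 0.1] 
tilt deg 35.25 az -82.0 
 [[-0.111  0.991  0.081]
 [ 0.809  0.137 -0.571]
 [-0.577  0.002 -0.817]]
delta tool cm [-0.25 -0.1   2.8 ] dist mm 28.2 rows>= 1 per row [-0.25 -0.1   2.8 ]
l1.png origin row,col 150 210 scale 8
l2.png origin row,col 140 175 scale 8
```

View pics/l1.png

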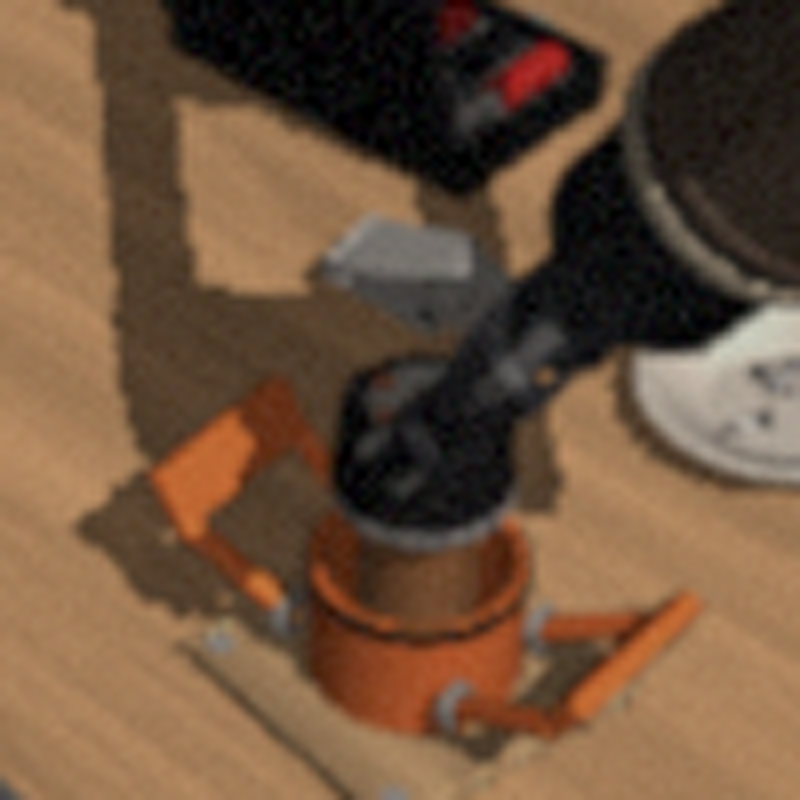

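View pics/l2.png

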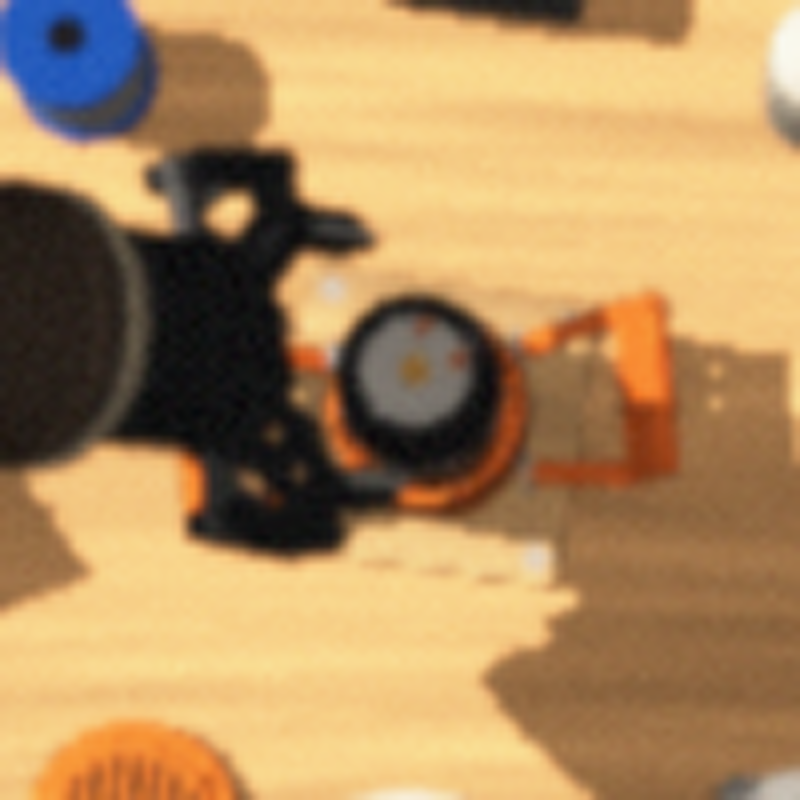

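```bash
python3 -m inch '[[[8.5,-0.25,-0.2,1.6,0],[8.5,0,0,1.2,0],[8.5,0,0,0,0]]]'
python3 - <<'E'
from plan import *
o,M=state()
T=np.array([593.3,-1.8,125])
from to import to
to(T)
crop('top',(190,225),50,8,'m2.png')
E
```

```text
time: 19.2
tool_pos: [593.9, -0.9, 126.2]
eef_rot: [0.23, 0.626, 0.719, -0.196]
ft_force: [-1.0, 0.2, 0.4]
opening: 85.1
t 19.2 j [ 0.293  0.648  1.859 -0.803  0.916  0.749] p [593.9  -0.9 126.2] open 85.1 F [-1.   0.2  0.4] 
tilt deg 35.22 az -81.5 
 [[-0.111  0.99   0.086]
 [ 0.81   0.14  -0.57 ]
 [-0.577  0.006 -0.817]]
delta tool cm [ 0.01 -0.08  0.15] dist mm 1.6 rows>= 1 per row [ 0.01 -0.08  0.15]
m2.png origin row,col 140 175 scale 8
```

View pics/m2.png

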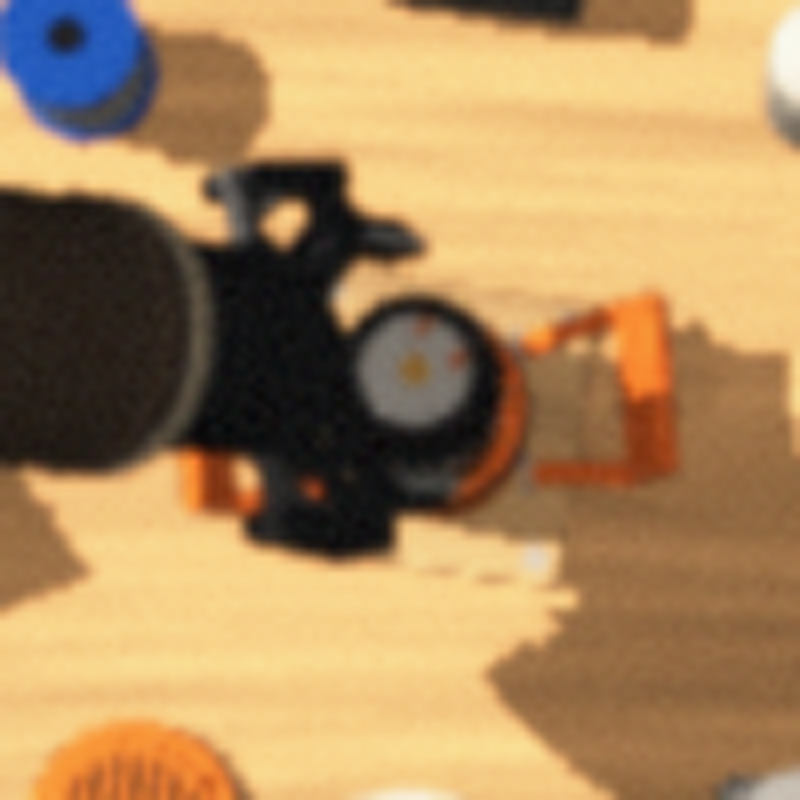

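```bash
python3 -m inch '[[[7,0,-0.05,0.1,0],[6.4,0,0,0,0],[5,0,0,0,0],[5,0,0,0,0],[5,0,0,0,0]]]'
python3 - <<'E'
from plan import *
o,M=state()
crop('scene',(200,260),50,8,'n1.png');crop('top',(190,225),50,8,'n2.png')
E
```

```text
time: 19.88
tool_pos: [593.9, -0.7, 126.7]
eef_rot: [0.231, 0.626, 0.719, -0.195]
ft_force: [-0.9, -0.5, -1.8]
opening: 59.7
t 19.88 j [ 0.293  0.647  1.86  -0.804  0.915  0.75 ] p [593.9  -0.7 126.7] open 59.7 F [-0.9 -0.5 -1.8] 
tilt deg 35.21 az -81.3 
 [[-0.11   0.99   0.087]
 [ 0.81   0.14  -0.57 ]
 [-0.576  0.008 -0.817]]
n1.png origin row,col 150 210 scale 8
n2.png origin row,col 140 175 scale 8
```

View pics/n1.png

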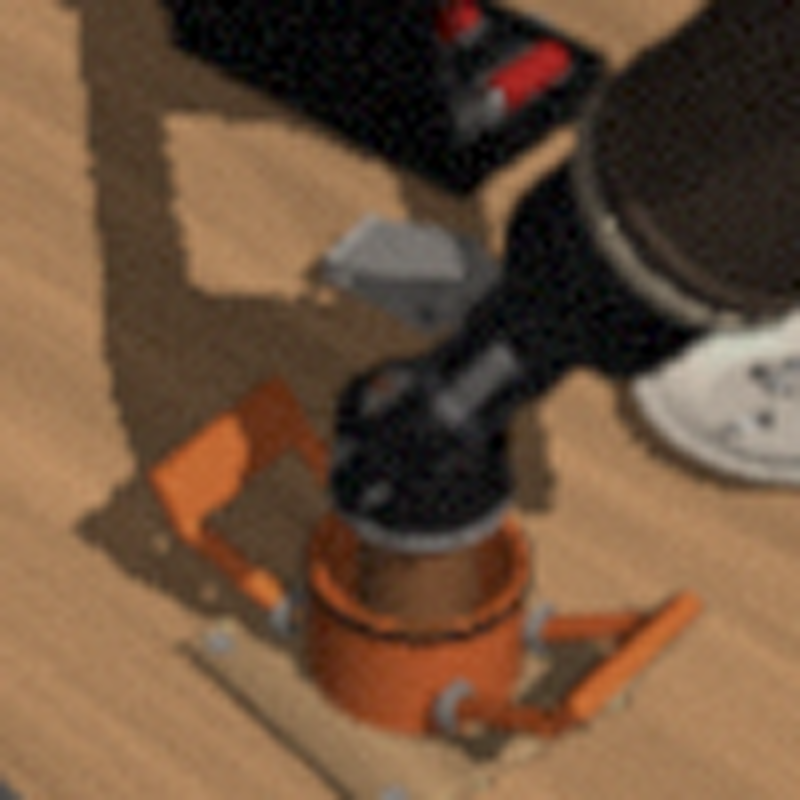

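```bash
python3 -m inch '[[[5,-0.6,0,-0.8,0],[5,-1.2,0,-1.6,0],[5,-2,0,-2.9,0],[5,-1.2,0,-1.6,0],[5,0,0,0,0]]]'
python3 - <<'E'
from plan import *
o,M=state()
crop('scene',(180,260),50,8,'q1.png');crop('top',(190,225),50,8,'q2.png')
E
```

```text
time: 20.6
tool_pos: [593.6, -2.0, 217.9]
eef_rot: [0.231, 0.626, 0.719, -0.195]
ft_force: [0.2, -0.4, -2.1]
opening: 60.0
t 20.6 j [ 0.291  0.516  1.81  -0.721  1.044  0.6  ] p [593.6  -2.  217.9] open 60.0 F [ 0.2 -0.4 -2.1] 
tilt deg 35.18 az -81.2 
 [[-0.109  0.99   0.088]
 [ 0.81   0.14  -0.569]
 [-0.576  0.009 -0.817]]
q1.png origin row,col 130 210 scale 8
q2.png origin row,col 140 175 scale 8
```

View pics/q1.png

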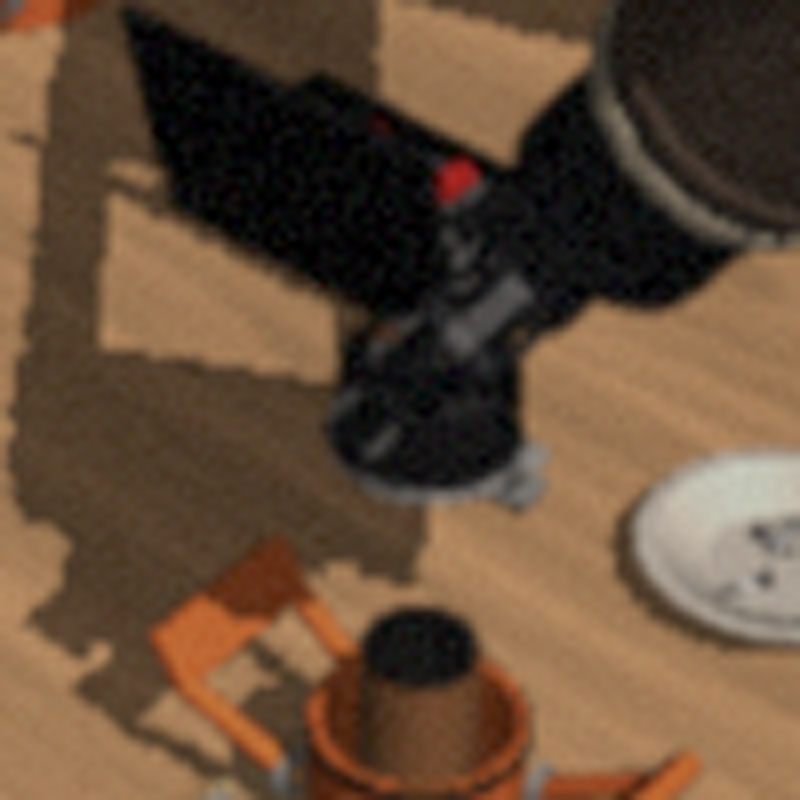

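View pics/q2.png

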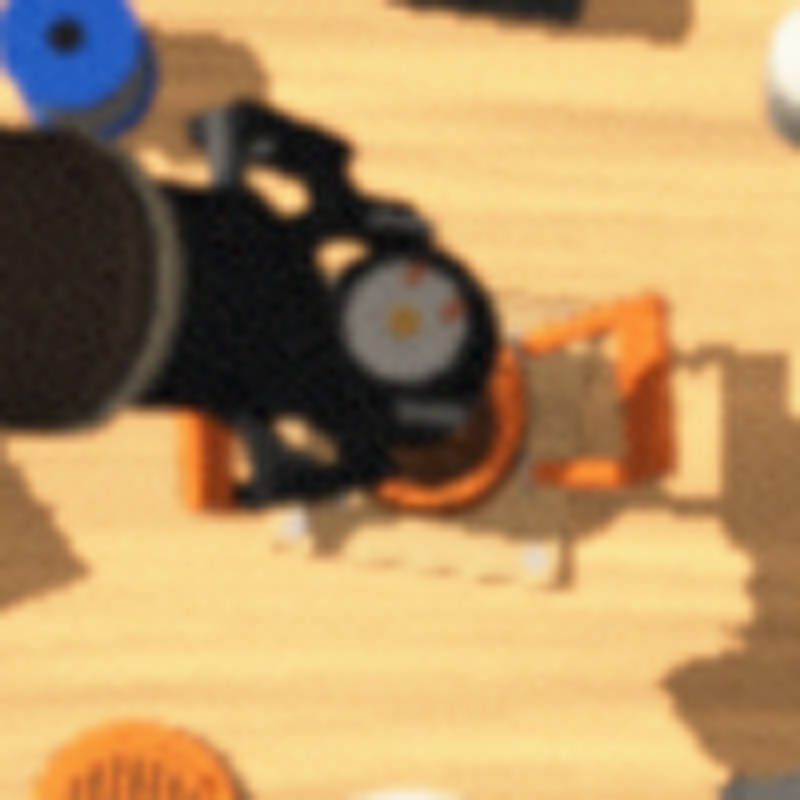

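```bash
cat > pc.py <<'E'
from plan import *
np.set_printoptions(precision=3,suppress=True)
MB=R.from_quat([.626,.719,-.195,.231]).as_matrix()
c=MB.T@[0,0,1.]
rel=MB.T@(np.array([593.3,-1.8,114])-np.array([593.9,-.7,126.7])) # unit centre in tool
def unit():
    o,M=state(False);u=M@c;p=o['tool_pos']+M@rel
    d=p-SO
    print('unit pos',p.round(1),'slope xyz',np.array([sx@d,sy@d,sn@d]).round(1),'angle to slope deg',round(np.degrees(np.arccos(np.clip(u@sn,-1,1))),2),'axis err along x,y deg',np.degrees([sx@u,sy@u]).round(2),'vert',round(np.degrees(np.arccos(u[2])),1))
    return o,M,p,u
def tgt(x,y,h):
    o,M,p,u=unit();rr=np.linspace(-1.5,1.5,3001);e=[np.arccos(min(1,(M@Rz(r)@c)@sn)) for r in rr];i=np.argmin(e)
    print('rho',rr[i].round(3),'min err',np.degrees(e[i]).round(2))
    MC=M@Rz(rr[i]);P=SO+x*sx+y*sy+(19+h)*sn;tcp=P-MC@rel
    d=M.T@(tcp-o['tool_pos'])/10;print('tcp target',tcp.round(1),'delta in present tool axes cm',d.round(2),'ik',ik(tcp,MC,o['joint_positions']+[.3,0,0,0,0,rr[i]])[0].round(2))
    d=M.T@(P-p)/10;print('unit straight delta cm',d.round(2))
E
python3 - <<'E'
from pc import *
o8=lambda x,y,r0,c0:((y+.5)/8-.5+r0,(x+.5)/8-.5+c0)
print(plane('top',o8(405,321,140,175),224.2));unit();tgt(35,0,70)
E
```

```text
[594.092  -2.95  224.2  ]
unit pos [592.2  -3.2 203.3] slope xyz [198.4 272.  103.2] angle to slope deg 24.87 axis err along x,y deg [24.1   0.03] vert 0.1
unit pos [592.2  -3.2 203.3] slope xyz [198.4 272.  103.2] angle to slope deg 24.87 axis err along x,y deg [24.1   0.03] vert 0.1
rho -0.737 min err 2.61
tcp target [635.6 304.8 132.9] delta in present tool axes cm [ 29.17   8.47 -10.32] ik [ 0.66  0.85  1.35 -0.55  1.31  0.03]
unit straight delta cm [ 28.94   8.06 -10.32]
```

```bash
python3 -m inch '[[[5,2.2,0.7,-1.1,0],[5,4.3,1.3,-2.1,0],[5,4.3,1.3,-2.1,0],[5,4.3,1.3,-2.1,0],[5,4.3,1.3,-2.1,0],[5,4.3,1.3,-2.1,0],[5,2.5,0.6,-1,0],[5,0,0,0,0]]]'
python3 - <<'E'
from pc import *
tgt(35,0,90);state()
E
```

```text
time: 21.7
tool_pos: [626.9, 298.9, 153.7]
eef_rot: [0.228, 0.624, 0.719, -0.203]
ft_force: [-1.1, -0.3, -2.3]
opening: 59.3
unit pos [626.1 297.7 141. ] slope xyz [ 48.7   1.6 104.2] angle to slope deg 24.01 axis err along x,y deg [23.31 -0.15] vert 1.0
rho -0.713 min err 2.38
tcp target [643.6 307.7 151. ] delta in present tool axes cm [ 0.67  1.78 -0.16] ik [ 0.65  0.85  1.31 -0.54  1.37  0.02]
unit straight delta cm [ 0.45  1.38 -0.16]
t 21.7 j [ 0.659  0.822  1.36  -0.54   1.344  0.747] p [626.9 298.9 153.7] open 59.3 F [-1.1 -0.3 -2.3] 
tilt deg 35.54 az -82.7 
 [[-0.117  0.99   0.074]
 [ 0.805  0.138 -0.577]
 [-0.581 -0.008 -0.814]]
```

```bash
python3 -m inch '[[[5,0,0,0,-0.17],[5,0,0,0,-0.18],[5,0,0,0,-0.18],[5,0,0,0,-0.17],[5,0,0,0,0]]]'
python3 - <<'E'
from pc import *
tgt(35,0,30);state()
crop('scene',(270,330),60,7,'r1.png');crop('top',(190,145),50,8,'r2.png')
E
```

```text
time: 22.32
tool_pos: [624.7, 293.3, 148.2]
eef_rot: [0.139, 0.331, 0.892, -0.275]
ft_force: [0.8, -0.3, -2.1]
opening: 59.9
unit pos [620.  289.7 136.9] slope xyz [54.6  7.  96.9] angle to slope deg 2.47 axis err along x,y deg [ 0.15 -2.46] vert 25.0
rho 0.022 min err 2.35
tcp target [619.8 298.9  96.6] delta in present tool axes cm [2.87 2.08 3.82] ik [ 0.66  0.88  1.39 -0.55  1.28  0.1 ]
unit straight delta cm [2.87 2.1  3.82]
t 22.32 j [ 0.655  0.826  1.369 -0.543  1.34   0.028] p [624.7 293.3 148.2] open 59.9 F [ 0.8 -0.3 -2.1] 
tilt deg 35.9 az -83.4 
 [[-0.742  0.667  0.067]
 [ 0.513  0.63  -0.583]
 [-0.431 -0.398 -0.81 ]]
r1.png origin row,col 210 270 scale 7
r2.png origin row,col 140 95 scale 8
```

View pics/r1.png

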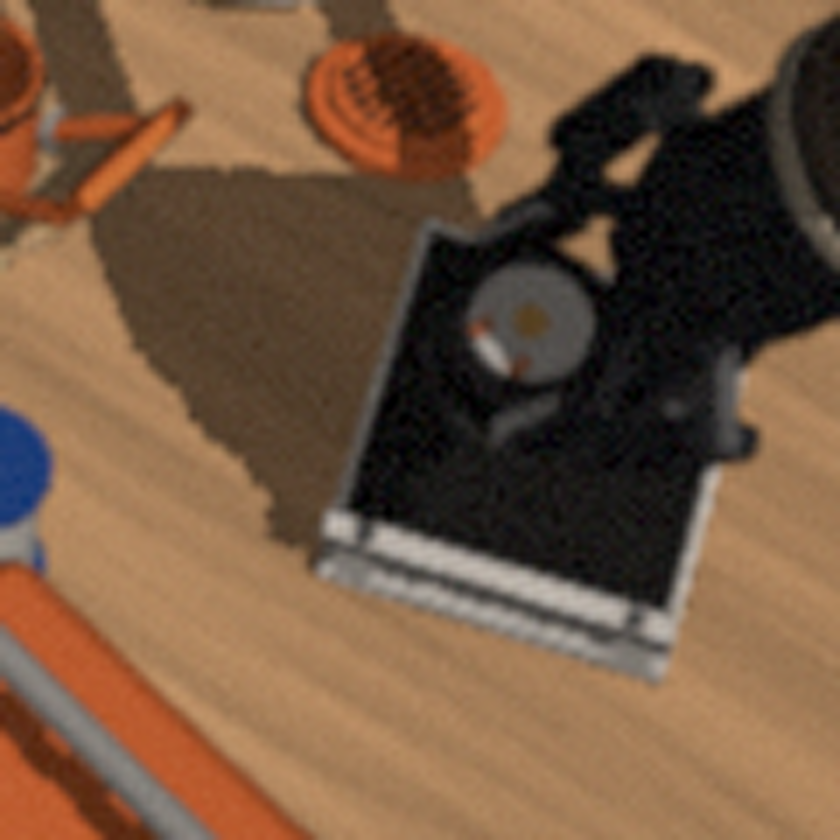

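View pics/r2.png

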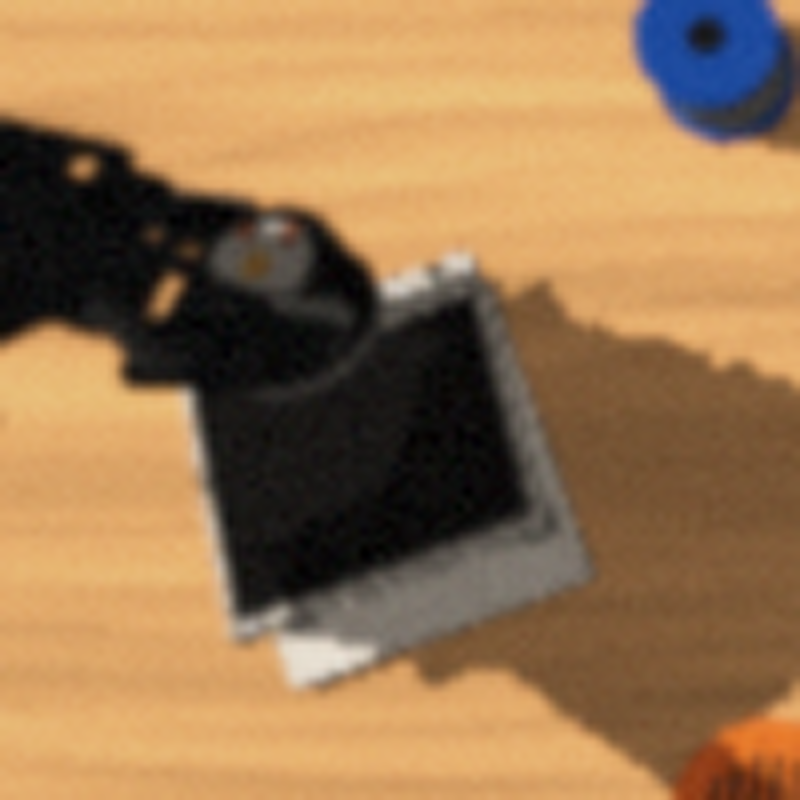

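```bash
python3 - <<'E'
from pc import *
o7=lambda x,y:((y+.5)/7-.5+210,(x+.5)/7-.5+270);o8=lambda x,y:((y+.5)/8-.5+140,(x+.5)/8-.5+95)
o,M,p,u=unit()
print('label pred',p+19*u,'meas',tri(o7(533,320),o8(257,260)))
pr=lambda P:(((proj('top',P)[::-1]+.5-[110,120])*5).round(0),((proj('scene',P)[::-1]+.5-[225,165])*5).round(0))
for x,y,z in((0,65,0),(0,-65,0),(0,65,11),(0,-65,11),(-10,65,11),(-10,-65,11),(124,65,0),(124,-65,0)):
    print((x,y,z),pr(SO+x*sx+y*sy+z*sn))
im=robot.capture('top')
E
```

```text
unit pos [620.2 290.  137. ] slope xyz [54.5  6.8 97.1] angle to slope deg 2.43 axis err along x,y deg [ 0.28 -2.41] vert 24.8
label pred [627.325 293.483 154.281] meas [629.043 293.13  157.309]
(0, 65, 0) (array([229., 277.]), array([459., 593.]))
(0, -65, 0) (array([ 39., 344.]), array([707., 674.]))
(0, 65, 11) (array([223., 268.]), array([458., 586.]))
(0, -65, 11) (array([ 32., 335.]), array([708., 668.]))
(-10, 65, 11) (array([220., 256.]), array([452., 604.]))
(-10, -65, 11) (array([ 30., 323.]), array([703., 687.]))
(124, 65, 0) (array([266., 426.]), array([530., 380.]))
(124, -65, 0) (array([ 67., 497.]), array([770., 452.]))
```

```bash
python3 - <<'E'
from pc import *
def ov(n,r0,r1,c0,c1,s,name):
    im=cv2.imread(f'pics/{n}0.png')[r0:r1,c0:c1];im=cv2.resize(im,None,fx=s,fy=s,interpolation=cv2.INTER_CUBIC)
    def pt(P): a=proj(n,P);return (int((a[1]+.5-c0)*s),int((a[0]+.5-r0)*s))
    S=lambda x,y,z:SO+x*sx+y*sy+z*sn
    for q in([(0,65,0),(0,-65,0),(124,-65,0),(124,65,0)],[(0,65,11),(0,-65,11),(-10,-65,11),(-10,65,11)]):
        cv2.polylines(im,[np.array([pt(S(*a)) for a in q])],True,(0,255,0) if q[0][2]==0 else (0,0,255),1)
    cv2.imwrite('pics/'+name,im)
ov('top',165,235,112,172,10,'ov_t.png');ov('scene',235,310,310,385,10,'ov_s.png')
E
```

View pics/ov_t.png

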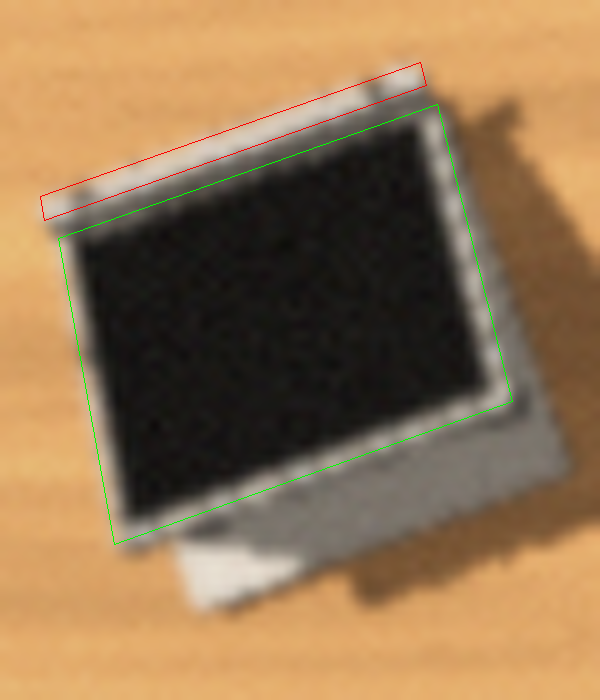

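View pics/ov_s.png

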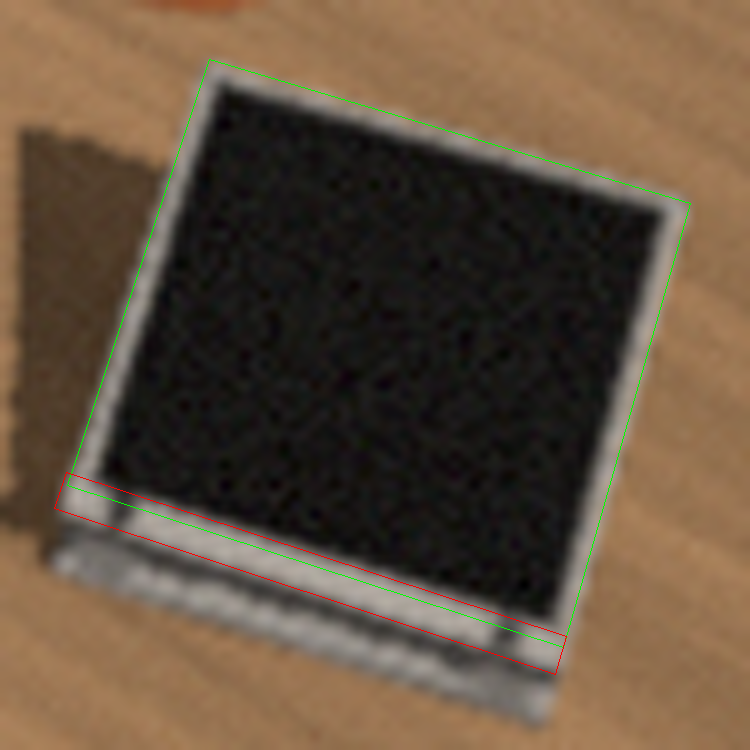

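```bash
python3 -m inch '[[[5,1.2,0.9,1.6,0.02],[5,1.2,0.9,1.6,0],[5,0.6,0.4,0.8,0],[5,0,0,0,0]]]'
python3 - <<'E'
from pc import *
tgt(36,0,8)
E
```

```text
time: 22.98
tool_pos: [620.8, 299.8, 92.4]
eef_rot: [0.144, 0.344, 0.887, -0.272]
ft_force: [0.1, -0.5, -1.3]
opening: 59.9
unit pos [616.2 296.4  81. ] slope xyz [32.1 -0.6 45.7] angle to slope deg 2.39 axis err along x,y deg [ 1.15 -2.1 ] vert 23.9
rho -0.01 min err 2.37
tcp target [610.3 295.3  77.1] delta in present tool axes cm [ 1.2  -0.41  1.43] ik [ 0.67  0.9   1.42 -0.56  1.24  0.12]
unit straight delta cm [ 1.2  -0.42  1.43]
```

```bash
python3 -m inch '[[[5,0.6,-0.2,0.7,-0.01],[5,0.6,-0.2,0.7,0],[5,0,0,0,0]]]'
python3 - <<'E'
from pc import *
tgt(36,0,0);state()
crop('scene',(270,335),40,10,'s1.png');crop('top',(190,145),40,10,'s2.png')
E
```

```text
time: 23.35
tool_pos: [609.8, 295.4, 77.3]
eef_rot: [0.143, 0.34, 0.889, -0.273]
ft_force: [0.3, -0.9, -1.9]
opening: 59.7
unit pos [605.2 291.9  65.9] slope xyz [36.5 -0.2 27. ] angle to slope deg 2.38 axis err along x,y deg [ 0.87 -2.21] vert 24.2
rho -0.001 min err 2.38
tcp target [607.1 294.2  69.8] delta in present tool axes cm [0.46 0.03 0.65] ik [ 0.67  0.9   1.43 -0.56  1.23  0.13]
unit straight delta cm [0.46 0.03 0.65]
t 23.35 j [ 0.669  0.895  1.422 -0.556  1.24   0.125] p [609.8 295.4  77.3] open 59.7 F [ 0.3 -0.9 -1.9] 
tilt deg 35.86 az -83.3 
 [[-0.728  0.682  0.069]
 [ 0.526  0.62  -0.582]
 [-0.439 -0.388 -0.81 ]]
s1.png origin row,col 230 295 scale 10
s2.png origin row,col 150 105 scale 10
```

View pics/s1.png

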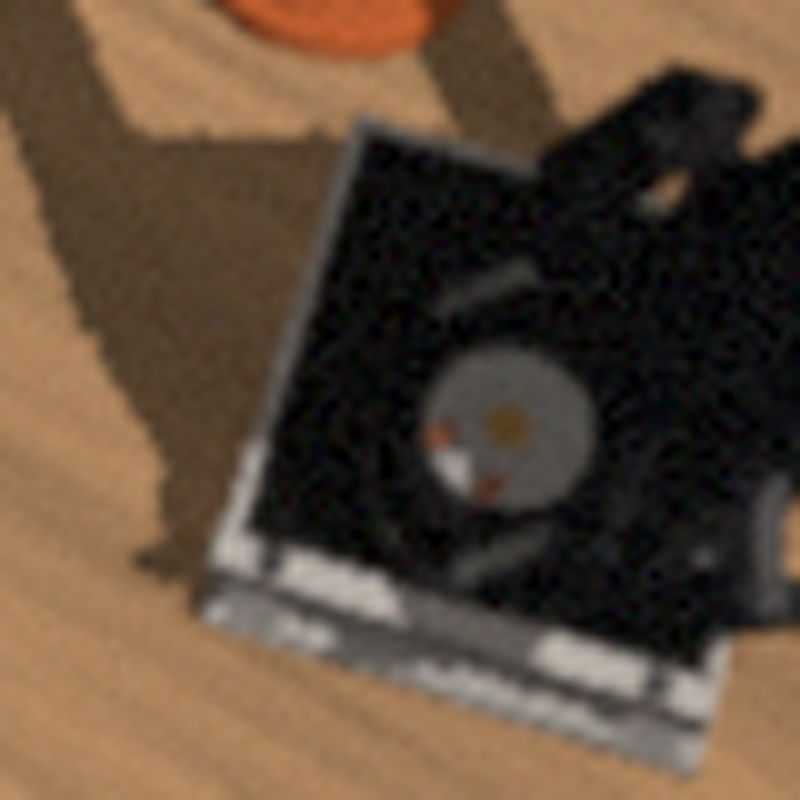

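View pics/s2.png

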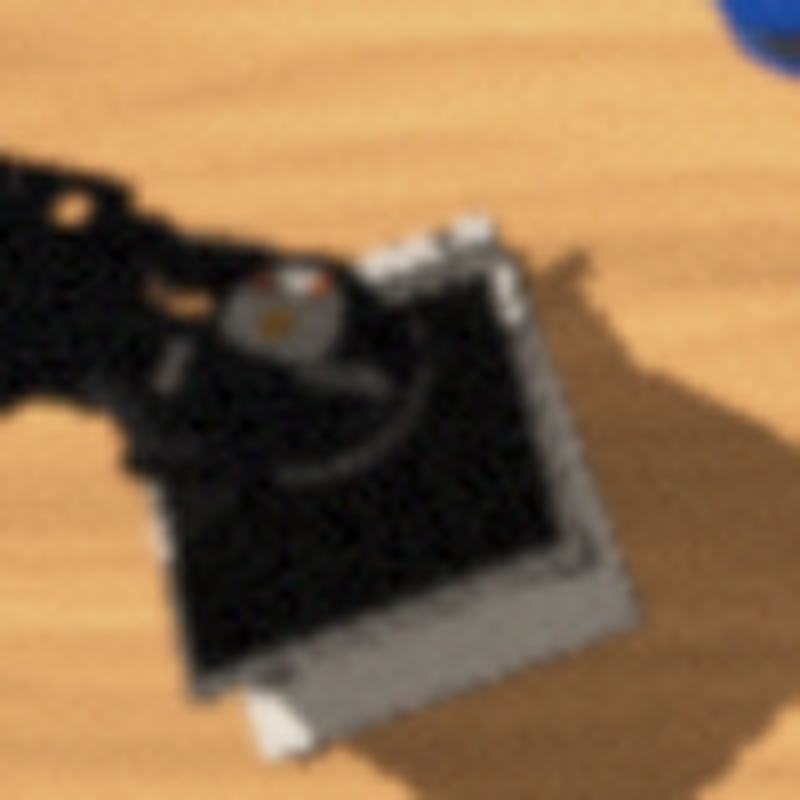

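```bash
python3 - <<'E'
from pc import *
a=(230+427.5/10-.5,295+508.5/10-.5);b=(150+320.5/10-.5,105+275.5/10-.5)
m=tri(a,b);d=m-SO;print(m,sx@d,sy@d,sn@d)
E
python3 -m inch '[[[5,0.2,0,0.25,0],[5,0.2,0,0.25,0],[5,0,0,0,0]]]'
python3 -c "
from pc import *
unit()"
```

```text
[614.535 295.695  86.336] 36.006837852096936 -0.5516987069705898 49.78337263536016
time: 23.82
tool_pos: [608.3, 295.1, 72.3]
eef_rot: [0.143, 0.34, 0.889, -0.272]
ft_force: [-0.3, -0.8, -1.4]
opening: 59.9
unit pos [603.7 291.6  60.9] slope xyz [35.7 -0.5 21.8] angle to slope deg 2.41 axis err along x,y deg [ 1.01 -2.18] vert 24.1
```

```bash
python3 -m inch '[[[5,0.2,0,0.25,0],[5,0.15,0,0.2,0],[5,0,0,0,0]]]'
python3 -c "
from pc import *
unit()"
python3 -m inch '[[[5,0.15,0,0.2,0],[5,0.1,0,0.15,0],[5,0,0,0,0]]]'
python3 -c "
from pc import *
unit()"
```

```text
time: 24.2
tool_pos: [608.2, 294.6, 70.2]
eef_rot: [0.146, 0.34, 0.889, -0.271]
ft_force: [-1.0, 1.7, 0.5]
opening: 59.7
unit pos [603.7 291.1  58.8] slope xyz [35.   0.  19.8] angle to slope deg 2.64 axis err along x,y deg [ 1.25 -2.33] vert 23.9
time: 24.58
tool_pos: [608.7, 294.2, 70.0]
eef_rot: [0.148, 0.34, 0.888, -0.271]
ft_force: [-1.3, 1.7, 1.0]
opening: 59.6
unit pos [604.2 290.7  58.6] slope xyz [34.6  0.6 19.8] angle to slope deg 2.9 axis err along x,y deg [ 1.51 -2.48] vert 23.6
```

```bash
python3 -c "
from pc import *
unit()
crop('scene',(270,335),40,10,'u1.png');crop('top',(190,145),40,10,'u2.png')"
```

```text
unit pos [604.2 290.7  58.6] slope xyz [34.6  0.6 19.8] angle to slope deg 2.9 axis err along x,y deg [ 1.51 -2.48] vert 23.6
u1.png origin row,col 230 295 scale 10
u2.png origin row,col 150 105 scale 10
```

View pics/u1.png

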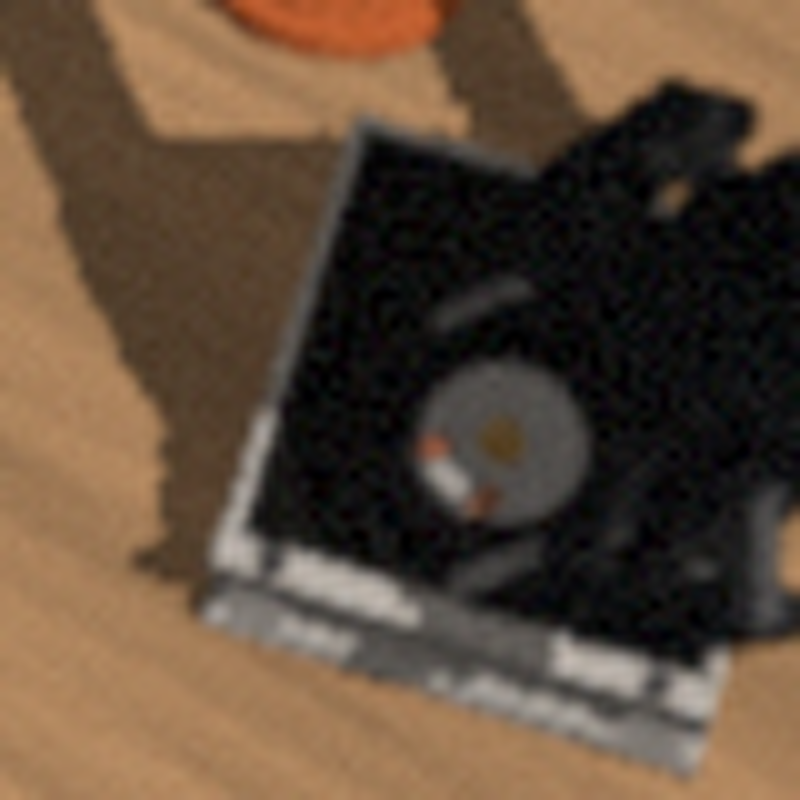

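View pics/u2.png

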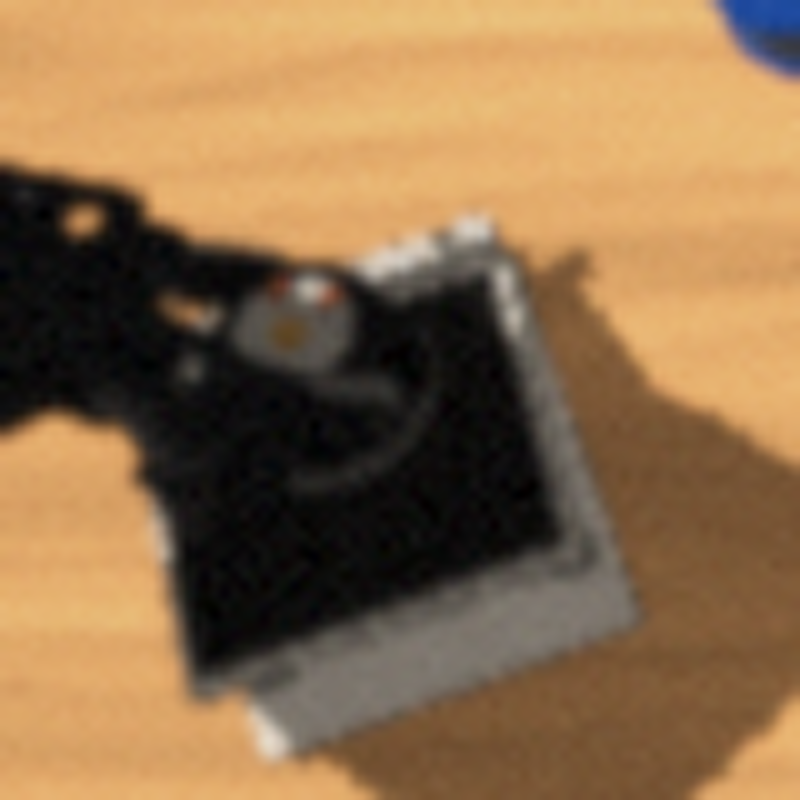

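```bash
python3 - <<'E'
from pc import *
a=(230+440.5/10-.5,295+502.5/10-.5);b=(150+332.5/10-.5,105+288.5/10-.5)
m=tri(a,b);d=m-SO;print(m,sx@d,sy@d,sn@d)
E
python3 -m inch '[[[5,0.15,0,0.25,0],[5,0.15,0,0.25,0],[5,0,0,0,0]]]'
python3 -c "
from pc import *
unit()"
```

```text
[612.294 293.818  78.057] 35.00306249591312 0.4317556636227388 41.11643204676882
time: 25.05
tool_pos: [609.1, 293.9, 70.0]
eef_rot: [0.151, 0.34, 0.888, -0.27]
ft_force: [-0.9, 1.8, 0.9]
opening: 59.3
unit pos [604.8 290.4  58.5] slope xyz [34.2  1.  19.9] angle to slope deg 3.22 axis err along x,y deg [ 1.81 -2.67] vert 23.3
```

```bash
python3 -m inch '[[[5,0,0,0,0],[6.2,0,0,0,0],[6.6,0,0,0,0],[7.2,0,0,0,0],[7.8,0,0,0,0],[8.4,0,0,0,0],[8.4,0,0,0,0]]]'
python3 -c "
from pc import *
unit()
crop('scene',(270,335),40,10,'v1.png');crop('top',(190,145),40,10,'v2.png')"
```

```text
time: 25.92
tool_pos: [608.6, 293.2, 68.5]
eef_rot: [0.151, 0.34, 0.888, -0.27]
ft_force: [1.1, -0.4, -0.7]
opening: 84.1
unit pos [604.3 289.7  57.1] slope xyz [34.3  1.5 18.3] angle to slope deg 3.18 axis err along x,y deg [ 1.7  -2.68] vert 23.4
v1.png origin row,col 230 295 scale 10
v2.png origin row,col 150 105 scale 10
```

View pics/v1.png

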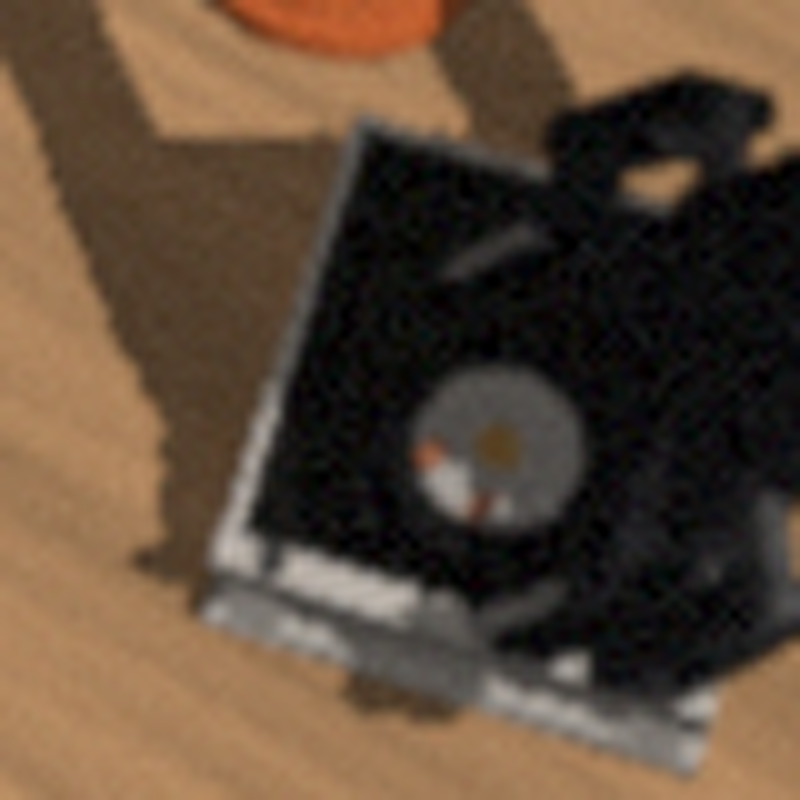

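View pics/v2.png

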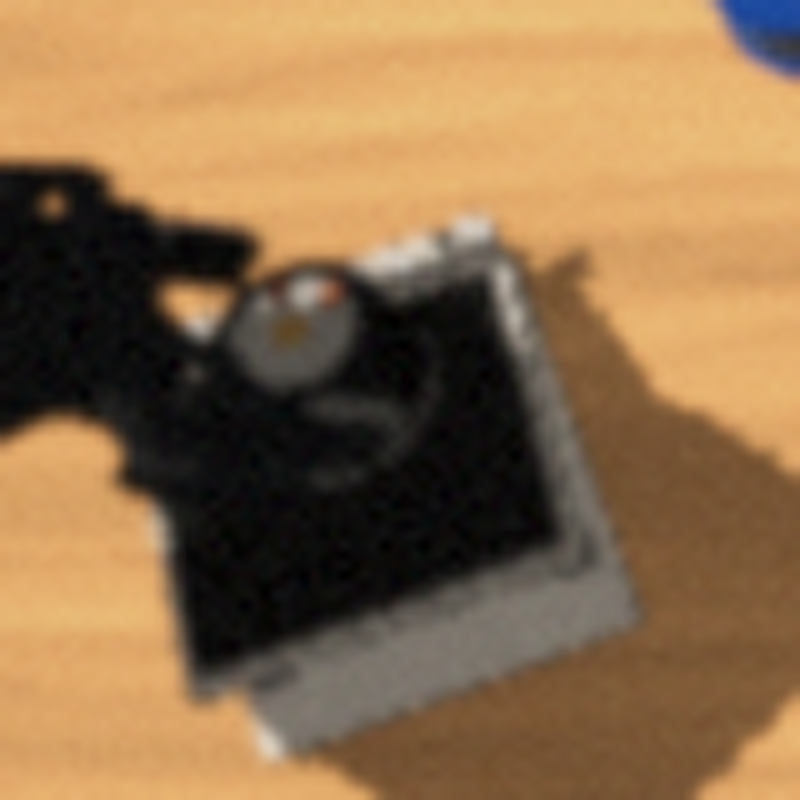

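```bash
python3 -m inch '[[[8.5,0,0,-1,0],[8.5,0,0,-2,0],[8.5,0,0,-4,0],[8.5,0,0,-5,0],[8.5,0,0,-5,0],[8.5,0,0,-5,0],[8.5,-3,0,-3,0],[8.5,0,0,0,0]]]'
python3 -c "
from pc import *
state()
crop('scene',(270,335),40,10,'w1.png');crop('top',(190,145),40,10,'w2.png');cv2.imwrite('pics/w3.png',robot.capture('scene'));cv2.imwrite('pics/w4.png',robot.capture('top'))"
```

```text
time: 27.02
tool_pos: [606.5, 433.5, 300.3]
eef_rot: [0.151, 0.339, 0.889, -0.267]
ft_force: [-0.2, -0.9, -0.5]
opening: 84.8
t 27.02 j [ 0.802  0.815  0.998 -0.488  1.72  -0.016] p [606.5 433.5 300.3] open 84.8 F [-0.2 -0.9 -0.5] 
tilt deg 35.7 az -81.4 
 [[-0.724  0.684  0.087]
 [ 0.523  0.627 -0.577]
 [-0.449 -0.372 -0.812]]
w1.png origin row,col 230 295 scale 10
w2.png origin row,col 150 105 scale 10
```

View pics/w1.png

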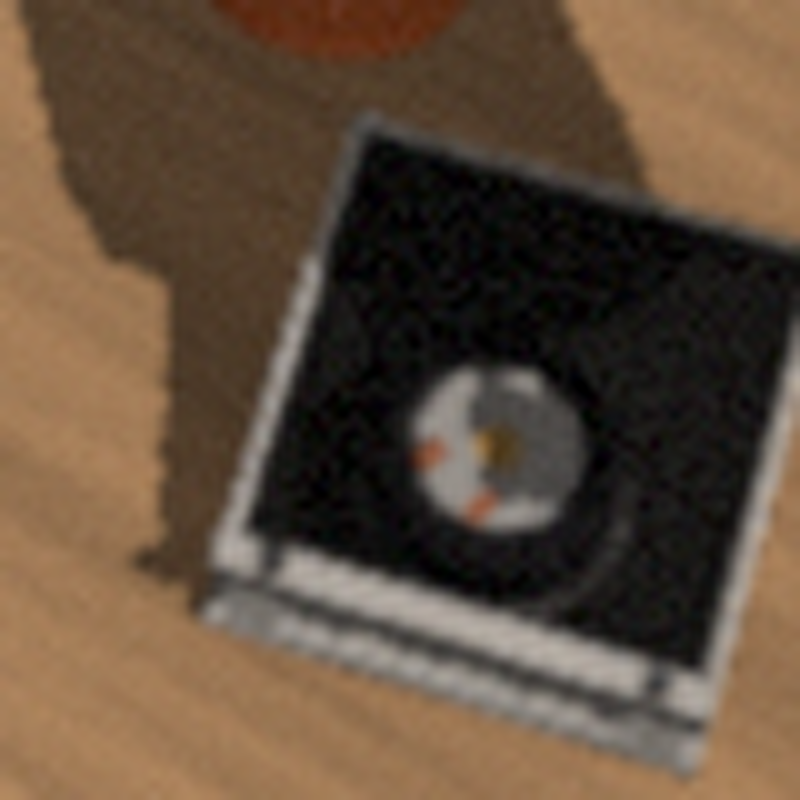

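View pics/w2.png

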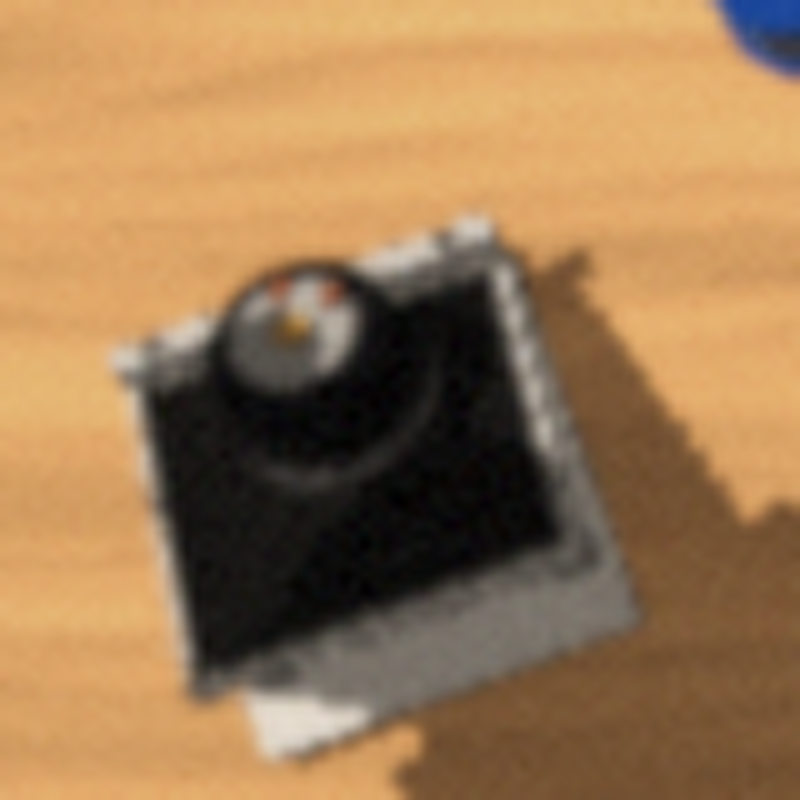

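View pics/w3.png

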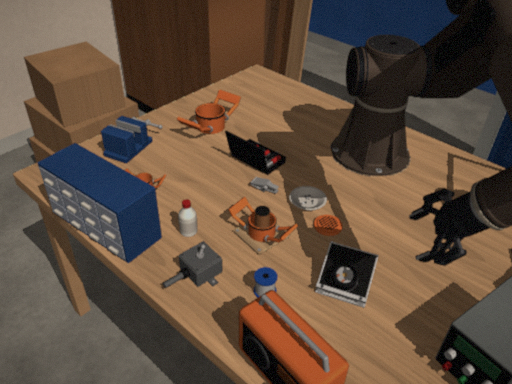

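View pics/w4.png

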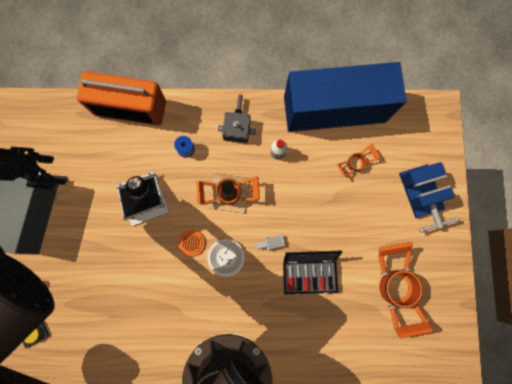

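```bash
python3 - <<'E'
from pc import *
a=(230+448.5/10-.5,295+499.5/10-.5);b=(150+329.5/10-.5,105+291.5/10-.5)
m=tri(a,b);d=m-SO;print('tri',sx@d,sy@d,sn@d)
for n,rc in(('scene',a),('top',b)):
    o,r=ray(n,*rc);t=((38-(o-SO)@sn)/(r@sn));q=o+t*r-SO;print(n,sx@q,sy@q)
# overlay predicted flange circle (r 33.5,z 0..6) & top (label) for x=33.5 / 37
for n,r0,c0,nm in(('scene',230,295,'w1.png'),('top',150,105,'w2.png')):
    im=cv2.imread('pics/'+nm)
    for x0,col in((33.5,(0,255,0)),(37.5,(0,0,255))):
      for rad,z in((33.5,0),(31,34)):
        P=[]
        for t in np.linspace(0,2*np.pi,60):
            q=proj(n,SO+(x0+rad*np.cos(t))*sx+(1+rad*np.sin(t))*sy+z*sn);P.append([int((q[1]+.5-c0)*10),int((q[0]+.5-r0)*10)])
        cv2.polylines(im,[np.array(P)],True,col,1)
    cv2.imwrite('pics/x'+nm,im)
E
```

```text
tri 33.12978216332287 0.9128142429338231 39.71119211031488
scene 33.66200293015458 0.9990355824243728
top 31.66793424782648 0.4992995318913246
```

View pics/xw1.png

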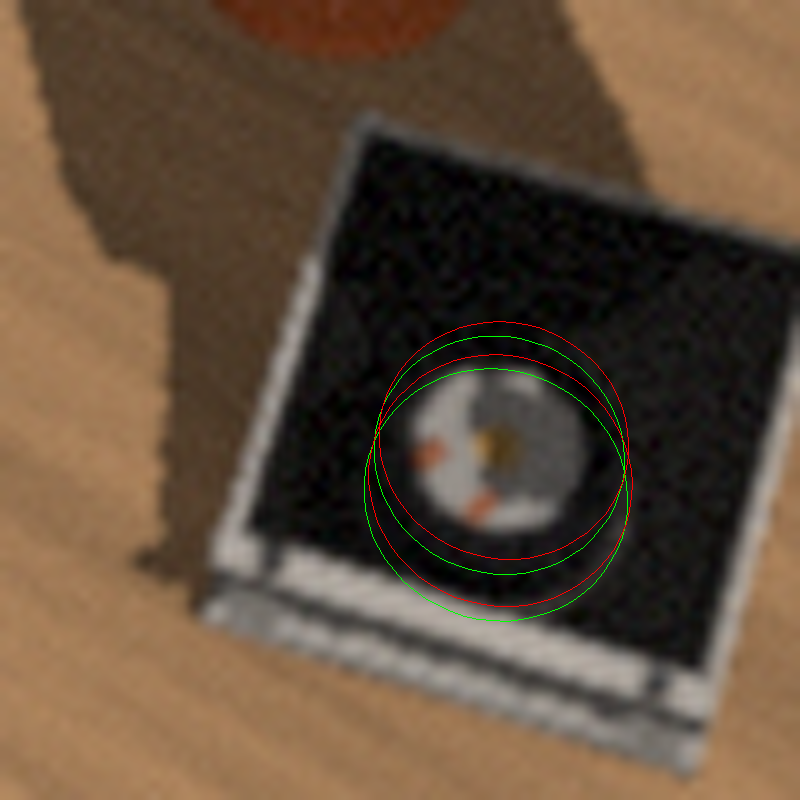

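View pics/xw2.png

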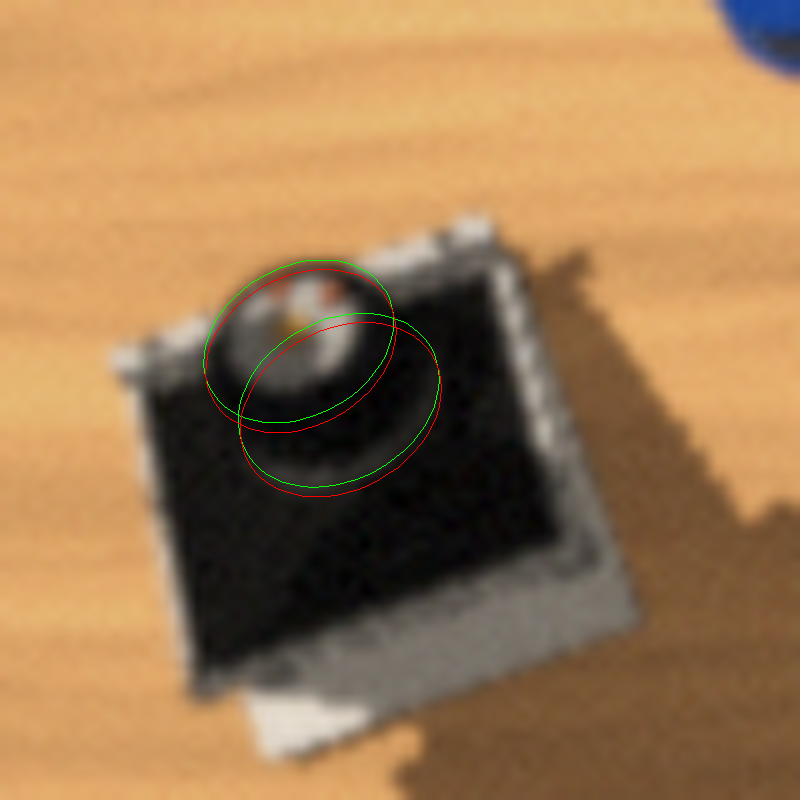

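```bash
python3 -c "
from h import *
a=robot.spot_point('housing_center','top') or [];robot.capture('top')
print([(round(d['score'],2),d['at'],plane('top',d['at'],34).round(1)) for d in a[:3]])
print(robot.get_obs()['ft_force'],robot.job_done())"
```

```text
[(0.77, [287.3, 396.8], array([ 287.4, -536.7,   34. ])), (0.71, [193.7, 229.0], array([585.1,  -5. ,  34. ])), (0.61, [161.1, 355.7], array([ 695. , -421.8,   34. ]))]
the job is handed in; nothing more can be done
[ 0.1513281  -1.1798216   0.00853132] None
```

I pressed the unit out on the post and laid it face down on the slope against the ledge, then handed the job in at about 27 s. There was no verdict on hand-in, so the result rests on my own checks.

**How it was done**
- **Tilt:** The move command cannot tilt the tool. I tilted it 35° by pushing the arm against its reach limit.
- **Housing:** I took the middle-sized housing by its +y handle, carried it level over the post and lowered it, still held, onto the board. I pressed until the force showed contact, and the unit stood upright on the post before I let go.
- **Unit:** I gripped the unit round its can, still at that tilt. A turn of about 41° about the tool axis then brought it parallel to the slope. I lowered it until the force showed contact, and only then let go.

**Last checks**
- **Unit position:** It sits at about 33 mm up the slope and 1 mm from mid-width. The overlay in both pictures fits an edge right at the ledge (33.5 mm). The top camera alone put it at 31.7 mm, still inside the 30–38.5 mm allowed.
- **Unit height:** Its top measured 39.7 mm above the slope instead of 38 mm, which is about the camera error. I judged its flatness only from the overlay and this height.
- **Housing:** It looks flat round the post. The network put its centre about 9 mm from the post in x, while I had lowered it to within about 2 mm and then pressed it to about 4 mm off. The network is a little off, so I trust the arm's figure more, but either is inside the 12 mm allowed.
- **Everything else:** The bystanders look unmoved in both pictures, compared by eye. The gripper is clear and the wrist force is near zero.

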